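# Load the honey warmer and set its thermostat

### The job

Warm the set honey: turn the quarter-turn latch of the warmer to release its sliding hatch, push the hatch back, stand every hexagonal honey jar from the worktop upright in the chamber, then pull the hatch fully shut and turn the latch home again. Only after that set the thermostat, whose grip has play: turn it down (anticlockwise) until its pointer stands clearly below the brass set mark, then bring it up clockwise to the mark and leave it there, with the play taken up on that side; if you pass the mark, go back below it and come up again.

Things in the scene. Friction and masses are not known exactly. Their poses are not given: they have to be found in the camera images.
- warmer: Fixed steel honey warmer, top 124 mm high; x away from the robot, y left. Origin: on the worktop under the chamber's centre. Spans x -79..+222, y -320..+150 mm. Open-topped chamber inside x -67..+67, y -136..+136, rim at z 120: takes three jars in a row at y -90, 0, +90. Housing behind; grey console on the right (y -150..-320) with the latch in front, the thermostat behind
- chamber_floor (a point): centre of the chamber's floor, 20 mm above the worktop, at the warmer's x = y = 0; axes as the warmer
- hatch (a joint): how far the steel hatch over the chamber is slid back along the warmer's +x (m): 0 shut, 0.140 fully open. Takes about 2 N, stays where left. While the latch is locked it shifts some 5 mm at most. Plate 152 x 286 x 6 mm, underside at z 121 mm: standing jars clear it
- hatch_grip (a point): middle of the hatch's black handle bar: 100 mm long (warmer's y), 14 mm thick (x), z 151 to 163 mm, gap of 24 mm under it. Near the hatch's front edge, at the warmer's x -55 mm shut, +85 mm open. Axes as the warmer
- latch (a joint): quarter-turn cam latch (rad): 0 locked: grip bar along the warmer's y, its steel tongue points left and forward (to -x +y) behind a 12 mm stud on the hatch and stops it; 1.571 fully released: turned ANTICLOCKWISE from above, bar along x, tongue on the console. Stays where left (0.06 N m). The tongue turns home only with the hatch shut to about 4 mm
- latch_grip (a point): on the latch's vertical axis, in the grip bar: black bar 52 mm long, 12 mm thick, from z 141 to 171 mm above the worktop; this point at z 158 mm. The point's y axis lies along the bar. At x -25, y -174 mm of the warmer
- dial (a joint): angle of the thermostat's steel disc with its pointer (rad), 0 lowest to 3.0 highest; grows CLOCKWISE seen from above (hotter). Starts above the set mark. Stays by friction (0.12 N m)
- dial_knob (a joint): play of the black grip bar on the disc (rad), -0.2 to +0.2: turned clockwise, the bar first runs through the play to +0.2, then carries the disc along; anticlockwise to -0.2, then carries it back. Clockwise bar angle = dial + dial_knob. Slight friction holds the bar in its play
- knob_grip (a point): on the thermostat's vertical axis, in the grip bar: black bar 60 mm long, 14 mm thick, from z 141 to 171 mm above the worktop; this point at z 160 mm. At x +78, y -237 mm of the warmer
- knob_end (a point): point in the grip bar 28 mm from its axis, at the end above the pointer: the line from knob_grip to here is the bar's direction (it lies over the pointer, but for the play)
- pointer_tip (a point): tip of the black pointer on the thermostat's disc, 55 mm from its axis
- set_mark: brass set mark, fixed tab at the thermostat's rim on the robot's side. Its origin lies ON THE THERMOSTAT'S AXIS, its x axis points outward to the tab (61 to 80 mm out, 6 mm wide), so the pointer is at the mark when pointer_tip has y = 0 in this frame; y > 0 is below the mark (anticlockwise), y < 0 above it
- honey_jar_a: hexagonal honey jar with a round screw lid, 68 x 76 x 91 mm, 0.3 to 0.5 kg, upright on the worktop; origin at the centre of its underside. Lid 58 mm in diameter, from 76 to 91 mm high: can be gripped from above in any direction. May be absent (None)
- honey_jar_b: another such jar; may be absent (None)
- honey_jar_c: another such jar; may be absent (None)
Mind the look-alikes: they are no part of the job. Leave any green or orange look-alike of the honey_jar_c alone.

How it is judged:
By the outcome, as a careful person would: the job done as asked, in the order asked, and still so for the second after the job is handed in, with the robot touching nothing.
Of honey_jar_a, honey_jar_b, honey_jar_c only 2 to 3 are there at a start; the rules pass over those that are not, and their reading is None.
At some moment in a run one of honey_jar_a, honey_jar_b, honey_jar_c may be knocked a few centimetres aside while the robot is not near it.
It also fails if it takes over 210 s, if anything falls off the work surface, if the arm or the gripper's body presses on something with over 40 N, if the wrist force passes 120 N, or if a joint passes its speed limit or range.

### The arm

A 6-joint arm with a two-finger parallel gripper is mounted at the origin on a cart in front of the work surface, level with it; the furniture and walls round the work are solid. World frame = base frame: x ahead of the robot, y to its left, z up, the work surface at z = 0. Lengths are in m, angles in rad, forces in N, time in s.
With the tool pointing down it reaches from about 0.35 to 0.85 m from the base axis. Payload 8.1 kg.
Tool frame: the origin (TCP) lies at the very end of the fingers, on their centre line; the grasp point (between the pads) lies 19 mm behind it; z points along the fingers, y is the line along which they close (so a half turn about z gives the same grasp; the last joint's range is limited). The gripper opens to 85 mm and grips with 20 to 120 N. Pads are 22 mm wide; open, the fingers measure 114 mm over their backs; the gripper's body (76 mm by 85 mm) begins 54 mm behind the grasp point. The pads swing forward as they close: fully open they stand 13 mm farther back than shut.
Start: joints at [-1.3, 0.13, 1.488, -0, 1.523, -0.085], TCP at [0.209, -0.562, 0.231] pointing down, gripper open.
Joint ranges: [-2.96, 2.96], [-0.89, 2.26], [0.02, 2.5], [-1.34, 4.48], [0, 2.73], [-2.66, 2.66]. Speed limits (rad/s): [2.39, 2.39, 2.79, 3.14, 3.14, 3.14].

### API

Orientations are given as a unit quaternion [w, x, y, z].
In Python, from workcell import r, read_camera, get_calibration, spotter gives the robot as it stands.
- The arm moves only by the tool arm_command, never from a script. Its arguments are lists of equal length, an entry for each row: "xyz": the shift along the world's x, y, z in mm, a list of three; "angular": the turn, a rotation vector about the world's x, y, z in degrees, a list of three. A call has 1 to 20 rows; each row shifts and turns the commanded pose from where the row before left it; what a row does not reach is not made up. A row lasts 1/10 s, in which the tool goes at most 50 mm and 8.59 degrees, less where a joint would pass 70% of its speed; a pose out of reach is approached as far as the arm can. A call is refused whole if a number of a shift passes 50 or a number of a turn 8.59, either way. A call with a gripper value outside its range is refused whole. "fingers" is the closure in counts, from 0 (fully open) to 255 (shut), set as the call begins (left out, the last holds). The fingers move at their own pace and stop on an object; "squeeze" is the grip in N (left out, the last holds). Time passes only in rows, so rows that do not move let the fingers close. It gives the time, the measured TCP pose, the force, the opening and the grip force at its end, in the units of the state.
- r.observe(): the state, without advancing time (a new reading comes with each control period).
- read_camera(name): name is "scene" or "side" or "wrist"; returns the picture (480x640x3 uint8, red, green, blue); there is no depth.
- get_calibration(name): a dict with "mtx" (3x3 intrinsics, pixels), "dist" ([k1, k2, p1, p2, k3] as OpenCV has them; the pictures are not rectified), "rvec" (rotation vector, rad) and "tvec" (3), from world to camera coordinates, as OpenCV has them. Camera axes: x right, y down, z forward; pixel columns grow to the right and rows downward; lengths in m; the calibration is good to about 2 mm. A picture is of the moment at which its call begins: read the wrist's pose just before it. get_calibration takes no time and is no camera call; for the wrist camera it gives the pose at the moment of the call.
- r.hand_in(): hands the job in; it is judged then, once.
Trained networks look in the newest picture that a camera, given by its name, has taken for a name from the list of things; names that differ only in an ending like _2 or _b are one class to them, and where a whole thing is asked for, a point or a joint stands for the part that bears it (a point fixed in the world has none). Each returns a list of dicts, best first, with "p" (0 to 1); they miss things now and then, are a little off and sometimes report something else, mostly with a low value. They report only what shows in the picture. A call takes as long as a camera call. They do not tell look-alikes from the thing itself.
- spotter.outline_of(query, camera): "pixels" (480x640 bool, what is visible of it) and "at" ([column, row] in pixels, amid what is visible of it).
- spotter.spot_point(query, camera): "at" ([column, row] in pixels: a listed point, or the origin of a listed thing).
The state is a dict: "time": time; "joint_pos": joint angles; "dq": joint speeds; "joint_efforts": joint torques, N m; "position": TCP position; "orientation": TCP orientation; "force": force on the tool from outside, world axes, zero at the start; "wrist_torque": the same for the moment, N m; "width": finger opening in m; "finger_force": force on a finger pad.
Only numpy, scipy, OpenCV 4.12 (cv2) and the standard library are available. Lean on these libraries where they do the work, as an engineer would, in place of code of your own. Each camera call takes 0.05 s, during which the arm holds its last target. There are 200 camera calls.

## Working session

There is one attempt and no reset: what is moved stays moved. The work goes in short steps, Python scripts to look and compute and a tool call to move; the robot and the scene stay as the last step left them, time stands still between calls to the robot, and variables do not carry over. Pictures are saved under pics/ and viewed, at most 14 in all, crops included, and the job is handed in when it is done.

Besides the shell and the picture viewer there is one more tool, called after "Emit:" by a JSON object that holds its "api" and its "payload", one argument or row to a line. arm_command: Moves the arm, as the interface text tells. Its arguments: {"type":"object","properties":{"xyz":{"type":"array"},"angular":{"type":"array"},"fingers":{"type":"number"},"squeeze":{"type":"number"}},"required":["xyz","angular"]}

```bash
ls; mkdir -p pics; cat > h.py <<'E'
import numpy as np, cv2
from workcell import r, read_camera, get_calibration, spotter
def ray(px,c):
    K=get_calibration(c); R,_=cv2.Rodrigues(np.array(K['rvec'],float)); t=np.array(K['tvec'],float).ravel()
    u=cv2.undistortPoints(np.array([[px]],float),np.array(K['mtx'],float),np.array(K['dist'],float)).ravel()
    return -R.T@t, R.T@np.array([u[0],u[1],1.])
def atz(px,c,z):
    o,d=ray(px,c); return o+d*(z-o[2])/d[2]
def proj(P,c):
    K=get_calibration(c); return cv2.projectPoints(np.array(P,float).reshape(-1,1,3),np.array(K['rvec'],float),np.array(K['tvec'],float),np.array(K['mtx'],float),np.array(K['dist'],float))[0].reshape(-1,2)
def shot(c,n):
    im=read_camera(c); cv2.imwrite(f'pics/{n}.png',im[:,:,::-1]); return im
E
python3 - <<'E'
from h import *
np.set_printoptions(precision=4,suppress=True)
a=shot('scene','s0');b=shot('side','d0');
cv2.imwrite('pics/both.png',np.vstack([a,b])[:,:,::-1][:960,:])
Z=dict(chamber_floor=.02,hatch_grip=.157,latch_grip=.158,knob_grip=.160,knob_end=.160,pointer_tip=.14,set_mark=.14,honey_jar_a=0)
for c in('scene','side'):
    print(c,ray([320,240],c))
    for q,z in Z.items():
        for d in spotter.spot_point(q,c)[:5]: print(q,c,np.round(d['at']),round(d['p'],2),atz(d['at'],c,z))
E
```

```text
pics
scene (array([-0.1617, -0.5296,  1.5734]), array([ 0.413 ,  0.2218, -0.8833]))
hatch_grip scene [243. 226.] 0.96 [0.4199 0.0718 0.157 ]
latch_grip scene [293. 243.] 0.64 [ 0.4485 -0.1029  0.158 ]
knob_grip scene [323. 222.] 0.55 [ 0.5626 -0.1512  0.16  ]
knob_end scene [316. 224.] 0.47 [ 0.5424 -0.1342  0.16  ]
pointer_tip scene [305. 228.] 0.86 [ 0.5227 -0.1058  0.14  ]
honey_jar_a scene [466. 360.] 0.68 [ 0.4256 -0.7501  0.    ]
honey_jar_a scene [353. 299.] 0.58 [ 0.4318 -0.3423  0.    ]
side (array([0.044 , 0.6412, 1.3393]), array([ 0.3026, -0.5311, -0.7915]))
hatch_grip side [306. 307.] 0.56 [0.4131 0.076  0.157 ]
latch_grip side [325. 252.] 0.49 [ 0.4589 -0.1174  0.158 ]
knob_grip side [306. 232.] 0.57 [ 0.5492 -0.1562  0.16  ]
knob_end side [303. 236.] 0.73 [ 0.5481 -0.1373  0.16  ]
pointer_tip side [302. 247.] 0.72 [ 0.5366 -0.1112  0.14  ]
pointer_tip side [363. 238.] 0.39 [ 0.3851 -0.2388  0.14  ]
set_mark side [308. 304.] 0.4 [0.4187 0.0582 0.14  ]
honey_jar_a side [364. 237.] 0.68 [ 0.4237 -0.3474  0.    ]
honey_jar_a side [230. 399.] 0.65 [0.5019 0.3621 0.    ]
honey_jar_a side [410. 168.] 0.64 [ 0.4181 -0.7528  0.    ]
```

View pics/s0.png

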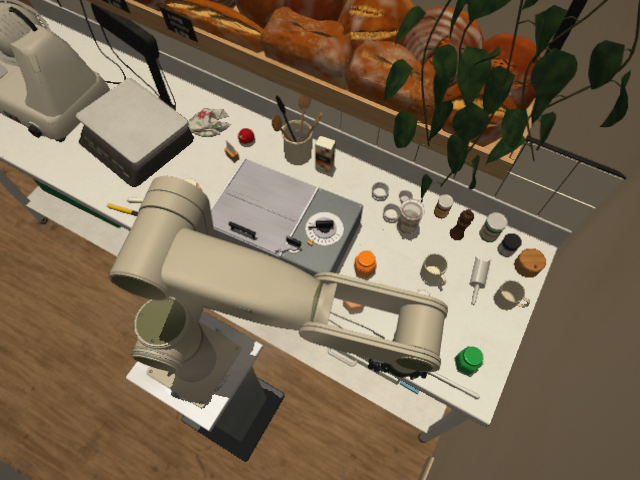

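View pics/d0.png

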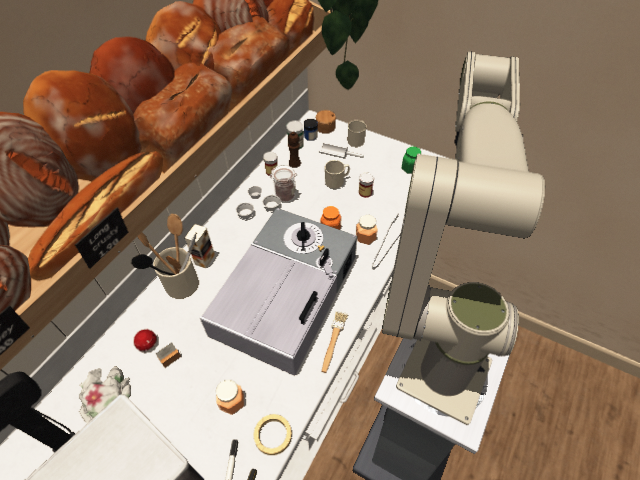

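Two white-lidded amber jars show: side (367,229) and (229,395). The orange (331,217) and green (412,160) ones are look-alikes to leave. The small item at side (366,184) still needs checking. I'll move over the latch and look from close up.

Emit:
{"api": "arm_command", "payload": {
  "xyz": [
    [0,0,40],
    [0,0,40],
    [0,0,40],
    [0,0,40],
    [13,26,0],
    [13,26,0],
    [13,26,0],
    [13,26,0],
    [13,26,0],
    [13,26,0],
    [13,26,0],
    [13,26,0],
    [13,26,0],
    [13,26,0],
    [13,26,0],
    [13,26,0],
    [13,26,0],
    [13,26,0],
    [13,26,0],
    [0,0,0]
  ],
  "angular": [
    [0,0,0],
    [0,0,0],
    [0,0,0],
    [0,0,0],
    [0,0,0],
    [0,0,0],
    [0,0,0],
    [0,0,0],
    [0,0,0],
    [0,0,0],
    [0,0,0],
    [0,0,0],
    [0,0,0],
    [0,0,0],
    [0,0,0],
    [0,0,0],
    [0,0,0],
    [0,0,0],
    [0,0,0],
    [0,0,0]
  ]
}}

```text
time: 2.9
position: [0.4051, -0.1699, 0.3915]
orientation: [-0.0, 0.984, 0.179, 0.001]
force: [0.7, -0.7, 0.1]
width: 0.0856
finger_force: 0.0
```

```bash
cat >> h.py <<'E'
np.set_printoptions(precision=4,suppress=True)
from scipy.spatial.transform import Rotation as Ro
def st():
    s=r.observe(); q=s['orientation']; R=Ro.from_quat([q[1],q[2],q[3],q[0]]).as_matrix()
    print('t',round(s['time'],2),'p',np.array(s['position']),'y-yaw',np.degrees(np.arctan2(R[1,1],R[0,1])).round(1),'z',R[:,2],'w',s['width'],'F',np.array(s['force']),'j',np.array(s['joint_pos'])); return s
def spots(c,Z,n=4):
    for q,z in Z.items():
        for d in spotter.spot_point(q,c)[:n]: print(q,c,np.round(d['at']),round(d['p'],2),atz(d['at'],c,z))
Z=dict(hatch_grip=.157,latch_grip=.158,knob_grip=.160,knob_end=.160,pointer_tip=.14,set_mark=.14)
E
python3 - <<'E'
from h import *
st(); shot('wrist','w1'); a=shot('scene','s1'); b=shot('side','d1')
spots('wrist',Z)
for c in('scene','side'): spots(c,dict(honey_jar_a=0))
cv2.imwrite('pics/c1.png',np.hstack([cv2.resize(a[230:380,300:500],(400,300)),cv2.resize(b[140:290,300:500],(400,300))])[:,:,::-1])
E
```

```text
t 2.9 p [ 0.4051 -0.1699  0.3915] y-yaw -69.4 z [ 0.001   0.0007 -1.    ] w 0.08555832261278096 F [ 0.6689 -0.6723  0.0902] j [-0.5149 -0.3138  1.6165  0.0011  1.8383  0.6968]
hatch_grip wrist [ 87. 104.] 0.89 [0.4113 0.0681 0.157 ]
latch_grip wrist [274. 126.] 0.85 [ 0.4531 -0.1062  0.158 ]
knob_grip wrist [369.  26.] 0.86 [ 0.5625 -0.1579  0.16  ]
knob_grip wrist [270. 127.] 0.7 [ 0.4508 -0.1027  0.16  ]
knob_end wrist [338.  37.] 0.77 [ 0.5449 -0.1359  0.16  ]
pointer_tip wrist [306.  40.] 0.87 [ 0.536  -0.1085  0.14  ]
pointer_tip wrist [341.  36.] 0.27 [ 0.55   -0.1374  0.14  ]
honey_jar_a scene [366. 271.] 0.7 [ 0.5478 -0.334   0.    ]
honey_jar_a scene [255. 241.] 0.67 [0.4568 0.0661 0.    ]
honey_jar_a scene [468. 361.] 0.66 [ 0.4279 -0.7573  0.    ]
honey_jar_a scene [354. 302.] 0.65 [ 0.4235 -0.3489  0.    ]
honey_jar_a side [231. 400.] 0.89 [0.4984 0.3622 0.    ]
honey_jar_a side [327. 228.] 0.84 [ 0.5608 -0.3201  0.    ]
honey_jar_a side [366. 235.] 0.8 [ 0.4226 -0.3574 -0.    ]
honey_jar_a side [323. 251.] 0.38 [ 0.5233 -0.219   0.    ]
```

View pics/w1.png

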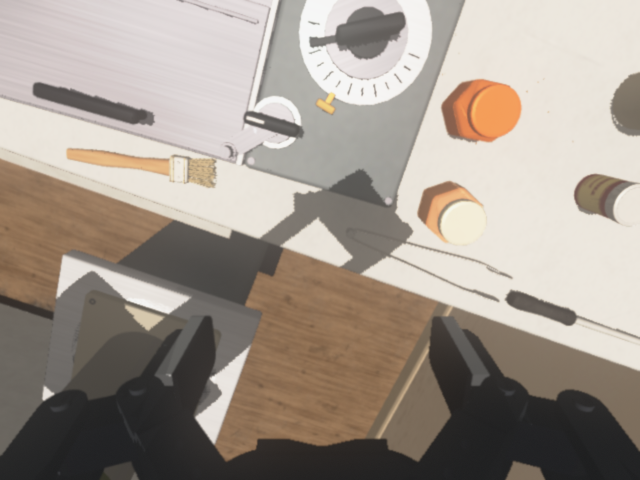

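View pics/c1.png

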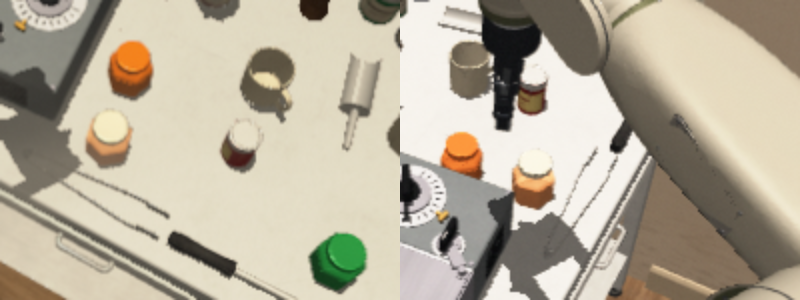

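The 2 jars to move are the white-lidded amber hexagonal ones, at about (0.423,-0.35) and (0.50,0.362). The orange, green and small round labelled jars are not ours. From the wrist view, the latch is at (274,126), the knob at (369,26) and the hatch bar at (87,104). That puts the warmer at about (0.466,0.0715), yaw 4.2°.

Emit:
{"api": "arm_command", "payload": {
  "xyz": [
    [5,7,-14],
    [5,7,-14],
    [5,7,-14],
    [5,7,-14],
    [5,7,-14],
    [6,7,-14],
    [6,8,-14],
    [6,8,-14],
    [6,8,-14],
    [0,0,0],
    [0,0,0]
  ],
  "angular": [
    [0,0,8.2],
    [0,0,8.2],
    [0,0,8.2],
    [0,0,8.2],
    [0,0,8.2],
    [0,0,8.2],
    [0,0,8.2],
    [0,0,8.2],
    [0,0,8.0],
    [0,0,0],
    [0,0,0]
  ],
  "fingers": 110,
  "squeeze": 40
}}

```text
time: 4.55
position: [0.4528, -0.1066, 0.2654]
orientation: [-0.0, 0.683, 0.73, -0.0]
force: [0.5, 0.7, 0.6]
width: 0.0486
finger_force: 0.0
```

```bash
python3 - <<'E'
from h import *
st(); shot('wrist','w2'); spots('wrist',Z,2); spots('side',Z,2)
print(proj([[.454,-.104,.171],[.454,-.104,.158]],'wrist'))
E
```

```text
t 4.55 p [ 0.4528 -0.1066  0.2654] y-yaw 3.8 z [-0.0007  0.     -1.    ] w 0.048606421278470986 F [0.5301 0.7054 0.5707] j [-0.3413 -0.253   1.7944 -0.0002  1.6009 -0.407 ]
latch_grip wrist [326. 230.] 0.72 [ 0.4563 -0.1015  0.158 ]
knob_grip wrist [464. 310.] 0.94 [ 0.5635 -0.156   0.16  ]
knob_end wrist [452. 279.] 0.59 [ 0.55   -0.1317  0.16  ]
pointer_tip wrist [432. 232.] 0.71 [ 0.5359 -0.1032  0.14  ]
pointer_tip wrist [288. 374.] 0.49 [ 0.4338 -0.2381  0.14  ]
hatch_grip side [310. 305.] 0.78 [0.4072 0.0657 0.157 ]
latch_grip side [306. 305.] 0.68 [0.417 0.071 0.158]
latch_grip side [323. 255.] 0.53 [ 0.4606 -0.1052  0.158 ]
knob_grip side [305. 230.] 0.55 [ 0.5571 -0.1635  0.16  ]
knob_end side [304. 237.] 0.72 [ 0.544  -0.1378  0.16  ]
pointer_tip side [303. 247.] 0.55 [ 0.5351 -0.1125  0.14  ]
pointer_tip side [293. 325.] 0.17 [0.421  0.1371 0.14  ]
[[322.5675 240.8668]
 [322.5363 234.6835]]
```

View pics/w2.png

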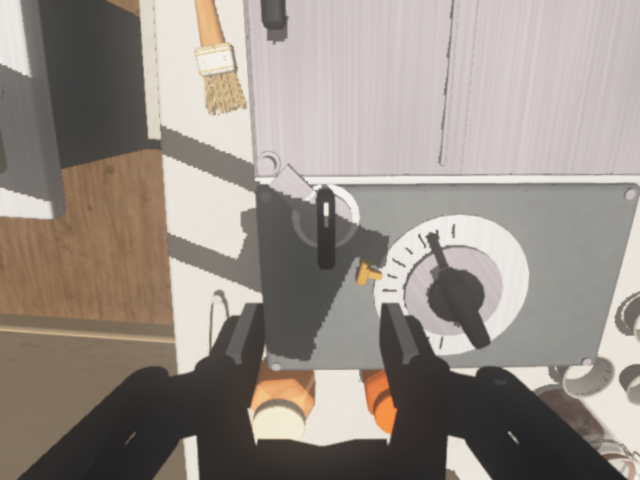

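Wrist view: the latch bar is vertical at column 326, rows 187–268, lined up with the tool. The set mark is at (369,272), the knob centre at about (457,295) and the pointer at (432,237). Descending onto the latch.

Emit:
{"api": "arm_command", "payload": {
  "xyz": [
    [3,4,-20],
    [0,0,-25],
    [0,0,-25],
    [0,0,-25],
    [0,0,-20],
    [0,0,-8],
    [0,0,0]
  ],
  "angular": [
    [0,0,0],
    [0,0,0],
    [0,0,0],
    [0,0,0],
    [0,0,0],
    [0,0,0],
    [0,0,0]
  ]
}}

```text
time: 5.9
position: [0.4552, -0.1021, 0.1412]
orientation: [-0.001, 0.682, 0.731, -0.001]
force: [0.0, -0.3, 0.5]
width: 0.0486
finger_force: 0.0
```

Emit:
{"api": "arm_command", "payload": {
  "xyz": [
    [0,0,0],
    [0,0,0],
    [0,0,0],
    [0,0,0],
    [0,0,0],
    [0,0,0]
  ],
  "angular": [
    [0,0,0],
    [0,0,0],
    [0,0,0],
    [0,0,0],
    [0,0,0],
    [0,0,0]
  ],
  "fingers": 255
}}

```text
time: 6.5
position: [0.4556, -0.1029, 0.1439]
orientation: [-0.0, 0.682, 0.731, -0.001]
force: [-10.5, -0.1, 9.8]
width: 0.0114
finger_force: 41.0
```

Emit:
{"api": "arm_command", "payload": {
  "xyz": [
    [-1,0,0],
    [0,0,0],
    [0,0,0],
    [0,0,0],
    [0,0,0],
    [0,0,0],
    [0,0,0],
    [0,0,0],
    [0,0,0],
    [0,0,0],
    [0,0,0],
    [0,0,0],
    [0,0,0]
  ],
  "angular": [
    [0,0,0],
    [0,0,8.2],
    [0,0,8.2],
    [0,0,8.2],
    [0,0,8.2],
    [0,0,8.2],
    [0,0,8.2],
    [0,0,8.2],
    [0,0,8.2],
    [0,0,8.2],
    [0,0,8.2],
    [0,0,8.2],
    [0,0,0]
  ]
}}

```text
time: 7.8
position: [0.4573, -0.1004, 0.144]
orientation: [0.003, -0.039, 0.999, 0.002]
force: [8.9, 11.9, 0.5]
width: 0.0113
finger_force: 39.8
```

Emit:
{"api": "arm_command", "payload": {
  "xyz": [
    [0,0,0],
    [0,0,0],
    [0,0,0]
  ],
  "angular": [
    [0,0,0],
    [0,0,0],
    [0,0,0]
  ],
  "fingers": 140
}}

```text
time: 8.1
position: [0.4551, -0.1027, 0.1427]
orientation: [0.0, -0.036, 0.999, -0.0]
force: [-0.6, 0.0, -0.4]
width: 0.0387
finger_force: 0.0
```

Emit:
{"api": "arm_command", "payload": {
  "xyz": [
    [0,0,20],
    [0,0,30],
    [0,0,30],
    [0,0,30],
    [0,0,0],
    [0,0,0]
  ],
  "angular": [
    [0,0,0],
    [0,0,0],
    [0,0,-8.2],
    [0,0,-8.2],
    [0,0,-8.2],
    [0,0,0]
  ]
}}

```text
time: 8.7
position: [0.4556, -0.1029, 0.2536]
orientation: [0.001, 0.179, 0.984, -0.0]
force: [0.2, 0.6, -0.5]
width: 0.0385
finger_force: 0.0
```

```bash
python3 - <<'E'
from h import *
st(); shot('wrist','w3'); spots('wrist',Z,2)
E
```

```text
t 8.7 p [ 0.4556 -0.1029  0.2536] y-yaw 69.4 z [ 0.0021 -0.001  -1.    ] w 0.03850165337753123 F [ 0.2339  0.6178 -0.5473] j [-0.3317 -0.2476  1.8111 -0.0002  1.5757 -1.5434]
hatch_grip wrist [571.  78.] 0.72 [0.4094 0.0715 0.157 ]
latch_grip wrist [326. 243.] 0.61 [ 0.4555 -0.0987  0.158 ]
knob_grip wrist [307. 389.] 0.68 [ 0.5599 -0.1526  0.16  ]
knob_end wrist [329. 367.] 0.73 [ 0.547  -0.1299  0.16  ]
pointer_tip wrist [351. 322.] 0.95 [ 0.5283 -0.1046  0.14  ]
```

View pics/w3.png

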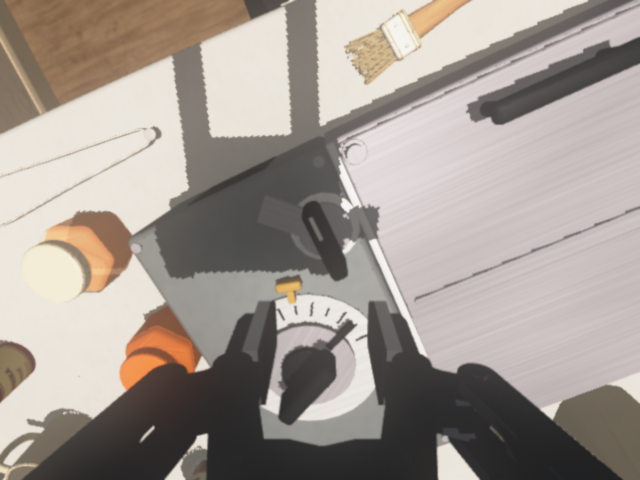

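The latch is released: its bar lies along the warmer's x, with the tongue on the console. Next, the hatch handle.

Emit:
{"api": "arm_command", "payload": {
  "xyz": [
    [-5.6,21.6,0],
    [-5.6,21.6,0],
    [-5.6,21.6,0],
    [-5.6,21.6,0],
    [-5.6,21.6,0],
    [-5.6,21.6,0],
    [-5.6,21.6,0],
    [-5.6,21.6,0],
    [0,0,-15],
    [0,0,-30],
    [0,0,-30],
    [0,0,-20],
    [0,0,-18],
    [0,0,0]
  ],
  "angular": [
    [0,0,-8.15],
    [0,0,-8.15],
    [0,0,-8.15],
    [0,0,-8.15],
    [0,0,-8.15],
    [0,0,-8.15],
    [0,0,-8.15],
    [0,0,-8.15],
    [0,0,0],
    [0,0,0],
    [0,0,0],
    [0,0,0],
    [0,0,0],
    [0,0,0]
  ],
  "fingers": 110
}}

```text
time: 10.45
position: [0.4077, 0.0697, 0.1356]
orientation: [-0.002, 0.678, 0.735, -0.002]
force: [0.1, 0.2, 0.1]
width: 0.0486
finger_force: 0.0
```

Emit:
{"api": "arm_command", "payload": {
  "xyz": [
    [0,0,0],
    [0,0,0],
    [0,0,0],
    [0,0,0],
    [0,0,0]
  ],
  "angular": [
    [0,0,0],
    [0,0,0],
    [0,0,0],
    [0,0,0],
    [0,0,0]
  ],
  "fingers": 255
}}

```text
time: 10.95
position: [0.412, 0.0703, 0.1407]
orientation: [0.002, 0.679, 0.734, 0.002]
force: [7.0, -0.7, -3.7]
width: 0.0129
finger_force: 43.5
```

Emit:
{"api": "arm_command", "payload": {
  "xyz": [
    [14,1,0],
    [14,1,0],
    [14,1,0],
    [14,1,0],
    [14,1,0],
    [14,1,0],
    [14,1,0],
    [14,1,0],
    [14,1,0],
    [13,1,0],
    [0,0,0],
    [0,0,0]
  ],
  "angular": [
    [0,0,0],
    [0,0,0],
    [0,0,0],
    [0,0,0],
    [0,0,0],
    [0,0,0],
    [0,0,0],
    [0,0,0],
    [0,0,0],
    [0,0,0],
    [0,0,0],
    [0,0,0]
  ]
}}

```text
time: 12.15
position: [0.5503, 0.0807, 0.1407]
orientation: [0.001, 0.679, 0.734, 0.001]
force: [1.8, 2.6, 5.4]
width: 0.0131
finger_force: 44.8
```

Emit:
{"api": "arm_command", "payload": {
  "xyz": [
    [0,0,0],
    [0,0,0],
    [0,0,0]
  ],
  "angular": [
    [0,0,0],
    [0,0,0],
    [0,0,0]
  ],
  "fingers": 110
}}

```text
time: 12.45
position: [0.5487, 0.0801, 0.139]
orientation: [-0.0, 0.68, 0.734, -0.0]
force: [-0.7, -0.5, 0.9]
width: 0.0487
finger_force: 0.0
```

Emit:
{"api": "arm_command", "payload": {
  "xyz": [
    [0,0,20],
    [0,0,40],
    [0,0,40],
    [-20,0,40],
    [-30,10,0],
    [-30,25,0],
    [-30,25,0],
    [0,25,0],
    [0,20,0],
    [0,0,0]
  ],
  "angular": [
    [0,0,0],
    [0,0,0],
    [0,0,0],
    [0,0,0],
    [0,0,0],
    [0,0,0],
    [0,0,0],
    [0,0,0],
    [0,0,0],
    [0,0,0]
  ],
  "fingers": 0
}}

```text
time: 13.45
position: [0.4385, 0.1871, 0.2792]
orientation: [-0.0, 0.679, 0.734, 0.0]
force: [0.7, 0.1, -0.3]
width: 0.0854
finger_force: 0.0
```

```bash
python3 - <<'E'
from h import *
st(); shot('wrist','w4'); shot('scene','s4'); shot('side','d4')
for c in('wrist','scene','side'): spots(c,dict(honey_jar_a=0,chamber_floor=.02,hatch_grip=.157))
E
```

```text
t 13.45 p [0.4385 0.1871 0.2792] y-yaw 4.5 z [-0.0001  0.0005 -1.    ] w 0.0854464092925852 F [ 0.7285  0.104  -0.2539] j [ 0.2952 -0.2236  1.7447  0.0005  1.6204  0.2162]
honey_jar_a wrist [391.  12.] 0.89 [0.4939 0.3652 0.    ]
chamber_floor wrist [342. 291.] 0.9 [0.4726 0.0693 0.02  ]
hatch_grip wrist [338. 283.] 0.56 [0.4551 0.1443 0.157 ]
honey_jar_a scene [355. 302.] 0.81 [ 0.4253 -0.3548  0.    ]
honey_jar_a scene [195. 199.] 0.78 [ 0.4937  0.3595 -0.    ]
honey_jar_a scene [470. 365.] 0.75 [ 0.4188 -0.7649  0.    ]
honey_jar_a scene [363. 271.] 0.61 [ 0.543  -0.3247  0.    ]
chamber_floor scene [195. 196.] 0.74 [0.4958 0.3539 0.02  ]
chamber_floor scene [254. 236.] 0.68 [0.4608 0.0726 0.02  ]
hatch_grip scene [266. 197.] 0.55 [0.5548 0.0674 0.157 ]
honey_jar_a side [410. 168.] 0.98 [ 0.4176 -0.7524  0.    ]
honey_jar_a side [293. 321.] 0.71 [0.4728 0.0654 0.    ]
honey_jar_a side [229. 400.] 0.57 [0.5035 0.3666 0.    ]
chamber_floor side [292. 321.] 0.81 [0.4698 0.0767 0.02  ]
hatch_grip side [263. 286.] 0.87 [0.5593 0.079  0.157 ]
```

View pics/w4.png

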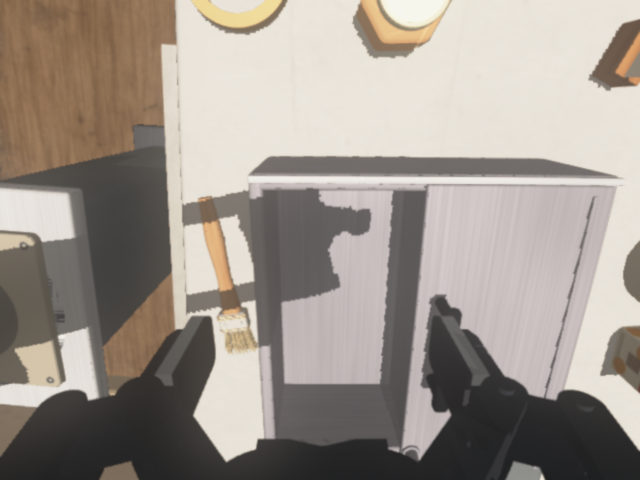

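The hatch is fully open and the chamber is clear. The left jar shows at the top (400,15). Moving over it for a near look.

Emit:
{"api": "arm_command", "payload": {
  "xyz": [
    [10,25,0],
    [10,25,0],
    [10,25,0],
    [10,25,0],
    [10,15,0],
    [7,0,0],
    [0,0,0],
    [0,0,0]
  ],
  "angular": [
    [0,0,0],
    [0,0,0],
    [0,0,0],
    [0,0,0],
    [0,0,0],
    [0,0,0],
    [0,0,0],
    [0,0,0]
  ]
}}

```text
time: 14.85
position: [0.4962, 0.2995, 0.2792]
orientation: [-0.0, 0.68, 0.733, -0.0]
force: [-0.3, -0.2, 0.1]
width: 0.0851
finger_force: 0.0
```

```bash
cat >> h.py <<'E'
def lid(c,near,z=.091):
    im=read_camera(c); hsv=cv2.cvtColor(im,cv2.COLOR_RGB2HSV)
    for d in spotter.outline_of('honey_jar_a',c)[:5]:
        m=d['pixels'].astype(bool); s=m&(hsv[:,:,1]<70)&(hsv[:,:,2]>140)
        s=cv2.morphologyEx(s.astype(np.uint8),cv2.MORPH_OPEN,np.ones((5,5)))
        n,l,stt,ce=cv2.connectedComponentsWithStats(s)
        if n<2: continue
        k=1+np.argmax(stt[1:,4]); (cx,cy),_,_=cv2.minAreaRect(np.argwhere(l==k)[:,::-1].astype(np.float32)); 
        print('lid',c,round(d['p'],2),(round(cx),round(cy)),stt[k],atz((cx,cy),c,z))
E
python3 - <<'E'
from h import *
st(); shot('wrist','w5'); spots('wrist',dict(honey_jar_a=0)); lid('wrist',0)
E
```

```text
t 14.85 p [0.4962 0.2995 0.2792] y-yaw 4.3 z [-0.0005 -0.0005 -1.    ] w 0.08509365947882991 F [-0.34   -0.2452  0.0777] j [ 0.4548  0.0606  1.4758 -0.0002  1.6058  0.379 ]
honey_jar_a wrist [324. 123.] 0.77 [0.4943 0.3699 0.    ]
lid wrist 0.56 (327, 130) [ 294   96   67   71 3700] [0.4963 0.3679 0.091 ]
```

View pics/w5.png

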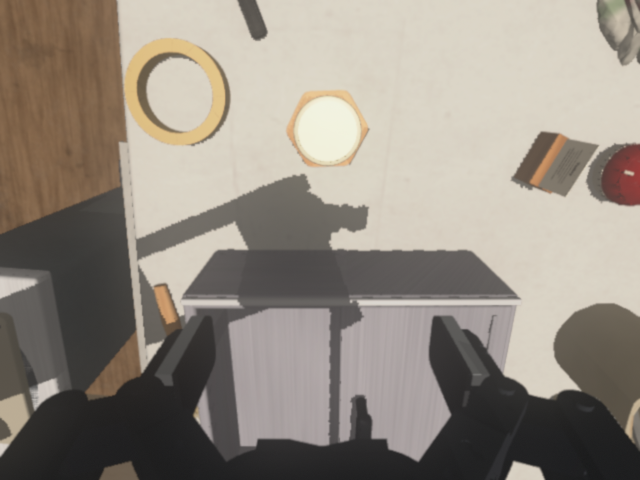

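Lid centred at (327,130), which gives (0.496,0.368). Descending and gripping it.

Emit:
{"api": "arm_command", "payload": {
  "xyz": [
    [0,23,-5],
    [0,23,-10],
    [0,22,-20],
    [0,0,-35],
    [0,0,-40],
    [0,0,-40],
    [0,0,-30],
    [0,0,-18],
    [0,0,-8],
    [0,0,0]
  ],
  "angular": [
    [0,0,0],
    [0,0,0],
    [0,0,0],
    [0,0,0],
    [0,0,0],
    [0,0,0],
    [0,0,0],
    [0,0,0],
    [0,0,0],
    [0,0,0]
  ]
}}

```text
time: 16.05
position: [0.4956, 0.3677, 0.0723]
orientation: [-0.0, 0.68, 0.734, -0.001]
force: [-0.5, 0.1, 0.6]
width: 0.0856
finger_force: 0.0
```

Emit:
{"api": "arm_command", "payload": {
  "xyz": [
    [0,0,0],
    [0,0,0],
    [0,0,0],
    [0,0,0],
    [0,0,0]
  ],
  "angular": [
    [0,0,0],
    [0,0,0],
    [0,0,0],
    [0,0,0],
    [0,0,0]
  ],
  "fingers": 255,
  "squeeze": 50
}}

```text
time: 16.55
position: [0.4973, 0.3693, 0.0759]
orientation: [0.0, 0.679, 0.734, 0.002]
force: [-2.9, -0.5, 6.3]
width: 0.0558
finger_force: 52.5
```

Emit:
{"api": "arm_command", "payload": {
  "xyz": [
    [0,0,5],
    [0,0,10],
    [0,0,20],
    [0,0,0]
  ],
  "angular": [
    [0,0,0],
    [0,0,0],
    [0,0,0],
    [0,0,0]
  ]
}}

```text
time: 16.95
position: [0.4981, 0.3696, 0.1121]
orientation: [0.001, 0.68, 0.734, 0.003]
force: [0.7, 1.0, -2.5]
width: 0.0557
finger_force: 54.0
```

Emit:
{"api": "arm_command", "payload": {
  "xyz": [
    [0,0,30],
    [0,0,40],
    [0,0,40],
    [0,0,20],
    [-4,-20,0],
    [-4,-25,0],
    [-5,-25,0],
    [-5,-25,0],
    [-5,-25,0],
    [-5,-25,0],
    [-5,-25,0],
    [-4,-20,0],
    [0,-15,0],
    [0,0,0],
    [0,0,0]
  ],
  "angular": [
    [0,0,0],
    [0,0,0],
    [0,0,0],
    [0,0,0],
    [0,0,0],
    [0,0,0],
    [0,0,0],
    [0,0,0],
    [0,0,0],
    [0,0,0],
    [0,0,0],
    [0,0,0],
    [0,0,0],
    [0,0,0],
    [0,0,0]
  ]
}}

```text
time: 18.45
position: [0.4595, 0.1635, 0.2383]
orientation: [-0.0, 0.68, 0.733, 0.0]
force: [0.3, -0.3, -3.6]
width: 0.0558
finger_force: 54.9
```

```bash
python3 - <<'E'
from h import *
st(); shot('side','d6');shot('scene','s6')
o=np.array([.467,.073]);a=np.radians(4.3);Rm=np.array([[np.cos(a),-np.sin(a)],[np.sin(a),np.cos(a)]])
for c,n in(('side','d6'),('scene','s6')):
    im=cv2.imread(f'pics/{n}.png')
    for q in [(-67,-136,120),(-67,136,120),(67,136,120),(-79,150,124),(-79,-320,124),(222,150,124),(222,-320,124)]:
        w=o+Rm@(np.array(q[:2])/1e3); p=proj([*w,q[2]/1e3],c)[0]; cv2.circle(im,tuple(int(v) for v in p),2,(0,255,0),-1)
    x0,y0=(170,190) if c=='side' else (170,140)
    g=cv2.resize(im[y0:y0+200,x0:x0+200],(400,400),interpolation=cv2.INTER_CUBIC); cv2.imwrite(f'pics/c_{n}.png',g)
cv2.imwrite('pics/c6.png',np.hstack([cv2.imread('pics/c_d6.png'),cv2.imread('pics/c_s6.png')]))
E
```

```text
t 18.45 p [0.4595 0.1635 0.2383] y-yaw 4.3 z [ 0.0003  0.0006 -1.    ] w 0.05580785698001324 F [ 0.2925 -0.3142 -3.572 ] j [ 0.2364 -0.1811  1.7817  0.0005  1.5405  0.1606]
```

View pics/c6.png

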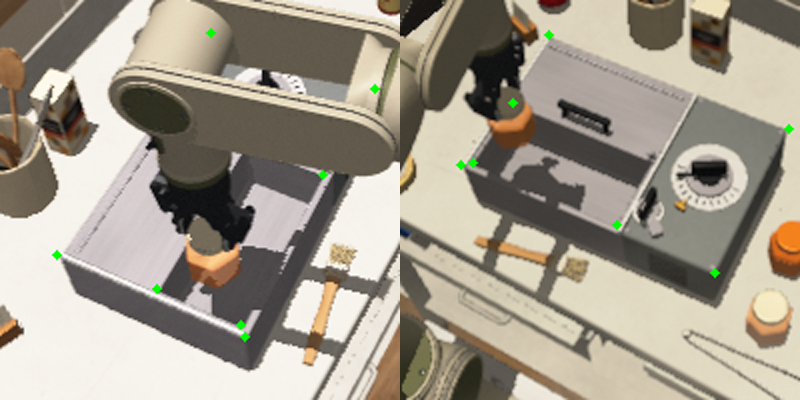

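The projected warmer corners match the picture, and the jar hangs over the +90 slot. Lowering it.

Emit:
{"api": "arm_command", "payload": {
  "xyz": [
    [0,0,-20],
    [0,0,-30],
    [0,0,-30],
    [0,0,-25],
    [0,0,-20],
    [0,0,-10],
    [0,0,-5],
    [0,0,-2],
    [0,0,0]
  ],
  "angular": [
    [0,0,0],
    [0,0,0],
    [0,0,0],
    [0,0,0],
    [0,0,0],
    [0,0,0],
    [0,0,0],
    [0,0,0],
    [0,0,0]
  ]
}}

```text
time: 19.45
position: [0.4599, 0.1637, 0.0971]
orientation: [0.0, 0.679, 0.734, 0.001]
force: [0.1, -0.8, -3.3]
width: 0.0555
finger_force: 54.9
```

Emit:
{"api": "arm_command", "payload": {
  "xyz": [
    [0,0,-1],
    [0,0,-1],
    [0,0,-1],
    [0,0,0]
  ],
  "angular": [
    [0,0,0],
    [0,0,0],
    [0,0,0],
    [0,0,0]
  ]
}}

```text
time: 19.85
position: [0.4602, 0.1638, 0.0958]
orientation: [0.001, 0.68, 0.734, 0.001]
force: [-7.1, -1.0, 13.4]
width: 0.0558
finger_force: 56.5
```

Emit:
{"api": "arm_command", "payload": {
  "xyz": [
    [0,0,0],
    [0,0,0],
    [0,0,0],
    [0,0,0]
  ],
  "angular": [
    [0,0,0],
    [0,0,0],
    [0,0,0],
    [0,0,0]
  ],
  "fingers": 40
}}

```text
time: 20.25
position: [0.4594, 0.1634, 0.0934]
orientation: [0.0, 0.68, 0.734, 0.0]
force: [-1.0, -0.6, 0.7]
width: 0.072
finger_force: 0.0
```

Emit:
{"api": "arm_command", "payload": {
  "xyz": [
    [0,0,20],
    [0,0,40],
    [0,0,40],
    [0,0,40],
    [0,0,40],
    [-2,-30,0],
    [-3,-40,0],
    [-3,-40,0],
    [-3,-40,0],
    [-3,-40,0],
    [-3,-40,0],
    [-3,-40,0],
    [-3,-40,0],
    [-3,-40,0],
    [-3,-40,0],
    [-3,-40,0],
    [-3,-40,0],
    [-3,-40,0],
    [0,-30,0],
    [0,-20,0]
  ],
  "angular": [
    [0,0,0],
    [0,0,0],
    [0,0,0],
    [0,0,0],
    [0,0,0],
    [0,0,0],
    [0,0,0],
    [0,0,0],
    [0,0,0],
    [0,0,0],
    [0,0,0],
    [0,0,0],
    [0,0,0],
    [0,0,0],
    [0,0,0],
    [0,0,0],
    [0,0,0],
    [0,0,0],
    [0,0,0],
    [0,0,0]
  ]
}}

```text
time: 22.25
position: [0.4205, -0.3988, 0.2727]
orientation: [-0.0, 0.68, 0.733, -0.0]
force: [-1.1, 0.8, -0.1]
width: 0.072
finger_force: 0.0
```

Emit:
{"api": "arm_command", "payload": {
  "xyz": [
    [0,0,0],
    [0,0,0]
  ],
  "angular": [
    [0,0,0],
    [0,0,0]
  ],
  "fingers": 0
}}

```text
time: 22.45
position: [0.421, -0.3965, 0.2728]
orientation: [-0.001, 0.68, 0.733, 0.0]
force: [-0.2, 0.3, -0.2]
width: 0.0854
finger_force: 0.0
```

```bash
python3 - <<'E'
from h import *
st(); shot('wrist','w7'); shot('side','d7'); shot('scene','s7'); spots('wrist',dict(honey_jar_a=0)); lid('wrist',0); 
for c in ('side','scene'): spots(c,dict(honey_jar_a=0)); lid(c,0)
E
```

```text
t 22.45 p [ 0.421  -0.3965  0.2728] y-yaw 4.3 z [-0.0005  0.001  -1.    ] w 0.08543330062981772 F [-0.2092  0.2925 -0.1548] j [-0.8442  0.0591  1.4888  0.0003  1.5947 -0.92  ]
honey_jar_a wrist [453. 131.] 0.88 [ 0.5559 -0.322   0.    ]
honey_jar_a wrist [327. 145.] 0.8 [ 0.4239 -0.3476  0.    ]
honey_jar_a wrist [300. 435.] 0.79 [ 0.4181 -0.7491  0.    ]
lid wrist 0.89 (328, 153) [ 293  120   67   69 3526] [ 0.424  -0.3457  0.091 ]
honey_jar_a side [364. 236.] 0.89 [ 0.4264 -0.3511 -0.    ]
honey_jar_a side [329. 229.] 0.75 [ 0.5511 -0.319   0.    ]
honey_jar_a side [410. 166.] 0.54 [ 0.4224 -0.763   0.    ]
lid side 0.97 (367, 220) [360 215  15  12 158] [ 0.421  -0.3481  0.091 ]
lid side 0.59 (278, 331) [269 322  20  19 313] [0.4644 0.1524 0.091 ]
honey_jar_a scene [353. 300.] 0.9 [ 0.431  -0.3446  0.    ]
honey_jar_a scene [366. 269.] 0.84 [ 0.5555 -0.3305  0.    ]
honey_jar_a scene [467. 361.] 0.65 [ 0.4272 -0.7542  0.    ]
lid scene 0.69 (356, 292) [348 285  16  15 210] [ 0.4231 -0.3492  0.091 ]
```

View pics/w7.png

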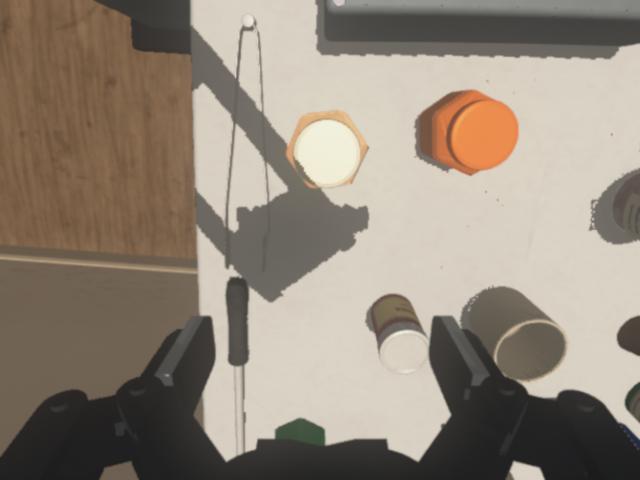

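View pics/d7.png

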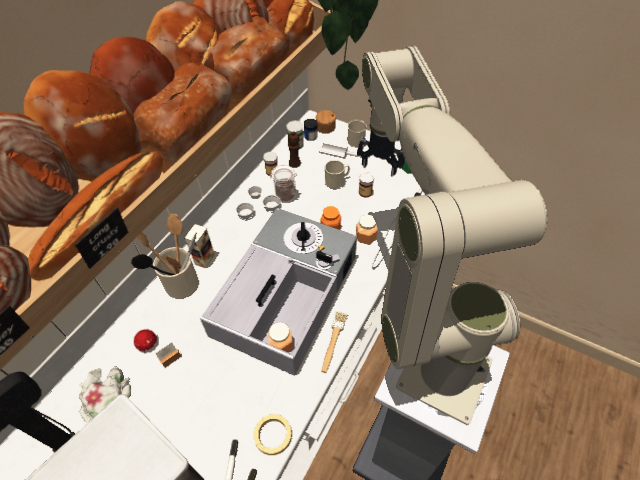

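The first jar stands upright in the chamber. The second has its lid at (328,153), which is (0.424,-0.346), clear of the orange look-alike at (483,132).

Emit:
{"api": "arm_command", "payload": {
  "xyz": [
    [1,17,-5],
    [1,17,-10],
    [1,17,-20],
    [0,0,-35],
    [0,0,-40],
    [0,0,-40],
    [0,0,-30],
    [0,0,-13],
    [0,0,-7],
    [0,0,0]
  ],
  "angular": [
    [0,0,0],
    [0,0,0],
    [0,0,0],
    [0,0,0],
    [0,0,0],
    [0,0,0],
    [0,0,0],
    [0,0,0],
    [0,0,0],
    [0,0,0]
  ]
}}

```text
time: 24.05
position: [0.4244, -0.3458, 0.0736]
orientation: [0.0, 0.68, 0.734, -0.0]
force: [0.1, 0.4, 0.5]
width: 0.0855
finger_force: 0.0
```

Emit:
{"api": "arm_command", "payload": {
  "xyz": [
    [0,0,0],
    [0,0,0],
    [0,0,0],
    [0,0,0],
    [0,0,0]
  ],
  "angular": [
    [0,0,0],
    [0,0,0],
    [0,0,0],
    [0,0,0],
    [0,0,0]
  ],
  "fingers": 255,
  "squeeze": 50
}}

```text
time: 24.55
position: [0.4251, -0.347, 0.0758]
orientation: [0.002, 0.68, 0.734, -0.0]
force: [-3.1, 0.4, 6.1]
width: 0.0558
finger_force: 52.0
```

Emit:
{"api": "arm_command", "payload": {
  "xyz": [
    [0,0,5],
    [0,0,10],
    [0,0,20],
    [0,0,30],
    [0,0,40],
    [0,0,40],
    [0,0,30],
    [0,0,0]
  ],
  "angular": [
    [0,0,0],
    [0,0,0],
    [0,0,0],
    [0,0,0],
    [0,0,0],
    [0,0,0],
    [0,0,0],
    [0,0,0]
  ]
}}

```text
time: 25.35
position: [0.4263, -0.3474, 0.2551]
orientation: [0.005, 0.679, 0.734, -0.0]
force: [0.1, -0.9, -3.1]
width: 0.0561
finger_force: 54.2
```

Emit:
{"api": "arm_command", "payload": {
  "xyz": [
    [0,0,25],
    [2,20,0],
    [3,30,0],
    [3,30,0],
    [3,30,0],
    [3,30,0],
    [3,30,0],
    [3,30,0],
    [3,30,0],
    [3,30,0],
    [3,30,0],
    [3,30,0],
    [3,30,0],
    [3,30,0],
    [3,30,0],
    [0,10,0],
    [0,0,-20],
    [0,0,-20],
    [0,0,0],
    [0,0,0]
  ],
  "angular": [
    [0,0,0],
    [0,0,0],
    [0,0,0],
    [0,0,0],
    [0,0,0],
    [0,0,0],
    [0,0,0],
    [0,0,0],
    [0,0,0],
    [0,0,0],
    [0,0,0],
    [0,0,0],
    [0,0,0],
    [0,0,0],
    [0,0,0],
    [0,0,0],
    [0,0,0],
    [0,0,0],
    [0,0,0],
    [0,0,0]
  ]
}}

```text
time: 27.35
position: [0.4643, 0.0743, 0.2325]
orientation: [-0.001, 0.68, 0.734, -0.001]
force: [0.9, 0.4, -3.2]
width: 0.0559
finger_force: 54.6
```

Emit:
{"api": "arm_command", "payload": {
  "xyz": [
    [2,0,-20],
    [0,0,-30],
    [0,0,-30],
    [0,0,-25],
    [0,0,-15],
    [0,0,-10],
    [0,0,-4],
    [0,0,0]
  ],
  "angular": [
    [0,0,0],
    [0,0,0],
    [0,0,0],
    [0,0,0],
    [0,0,0],
    [0,0,0],
    [0,0,0],
    [0,0,0]
  ]
}}

```text
time: 28.15
position: [0.4676, 0.0743, 0.0998]
orientation: [0.0, 0.68, 0.734, 0.0]
force: [-0.4, 0.3, -3.9]
width: 0.0562
finger_force: 54.8
```

Emit:
{"api": "arm_command", "payload": {
  "xyz": [
    [0,0,-1],
    [0,0,-1],
    [0,0,-1],
    [0,0,0]
  ],
  "angular": [
    [0,0,0],
    [0,0,0],
    [0,0,0],
    [0,0,0]
  ]
}}

```text
time: 28.55
position: [0.4673, 0.0744, 0.0965]
orientation: [0.0, 0.68, 0.734, 0.0]
force: [-0.5, -0.3, -4.1]
width: 0.0558
finger_force: 54.8
```

Emit:
{"api": "arm_command", "payload": {
  "xyz": [
    [0,0,-1],
    [0,0,-1],
    [0,0,-1],
    [0,0,0]
  ],
  "angular": [
    [0,0,0],
    [0,0,0],
    [0,0,0],
    [0,0,0]
  ]
}}

```text
time: 28.95
position: [0.4676, 0.0744, 0.0958]
orientation: [0.0, 0.679, 0.734, 0.0]
force: [-10.3, -0.6, 19.0]
width: 0.056
finger_force: 57.3
```

Emit:
{"api": "arm_command", "payload": {
  "xyz": [
    [0,0,0],
    [0,0,0],
    [0,0,0],
    [0,0,0]
  ],
  "angular": [
    [0,0,0],
    [0,0,0],
    [0,0,0],
    [0,0,0]
  ],
  "fingers": 40
}}

```text
time: 29.35
position: [0.4673, 0.0744, 0.0933]
orientation: [0.0, 0.68, 0.734, 0.0]
force: [-0.1, 0.2, -0.1]
width: 0.0721
finger_force: 0.0
```

Emit:
{"api": "arm_command", "payload": {
  "xyz": [
    [0,0,20],
    [0,0,40],
    [0,0,40],
    [0,0,40],
    [0,0,30],
    [20,1,0],
    [20,1,0],
    [20,2,0],
    [22,2,0],
    [0,0,0]
  ],
  "angular": [
    [0,0,0],
    [0,0,0],
    [0,0,0],
    [0,0,0],
    [0,0,0],
    [0,0,0],
    [0,0,0],
    [0,0,0],
    [0,0,0],
    [0,0,0]
  ]
}}

```text
time: 30.35
position: [0.5506, 0.0804, 0.2624]
orientation: [-0.0, 0.68, 0.734, -0.0]
force: [-1.1, 0.3, -0.6]
width: 0.0717
finger_force: 0.0
```

```bash
python3 - <<'E'
from h import *
st(); w=shot('wrist','w8'); d=shot('side','d8'); s=shot('scene','s8')
for c in ('side','scene'): spots(c,dict(honey_jar_a=0.02)); lid(c,0,.111)
cv2.imwrite('pics/c8.png',np.hstack([cv2.resize(d[190:390,170:370],(400,400)),cv2.resize(s[140:340,170:370],(400,400))])[:,:,::-1])
E
```

```text
t 30.35 p [0.5506 0.0804 0.2624] y-yaw 4.4 z [-0.0006 -0.     -1.    ] w 0.0716868497936788 F [-1.1389  0.2933 -0.6144] j [ 0.0528  0.0021  1.5658  0.      1.5743 -0.0236]
honey_jar_a side [414. 171.] 0.95 [ 0.3924 -0.7224  0.02  ]
honey_jar_a side [292. 321.] 0.85 [0.4688 0.0749 0.02  ]
honey_jar_a side [275. 347.] 0.61 [0.4705 0.1738 0.02  ]
lid side 0.79 (298, 304) [296 301   6   6  34] [0.4536 0.0556 0.111 ]
lid side 0.56 (245, 295) [ 205  255   66   80 2890] [0.6076 0.1081 0.111 ]
lid side 0.55 (271, 334) [262 325  19  18 291] [0.4722 0.1771 0.111 ]
honey_jar_a scene [367. 270.] 0.96 [ 0.5413 -0.3371  0.02  ]
honey_jar_a scene [252. 232.] 0.86 [0.471  0.0885 0.02  ]
honey_jar_a scene [467. 364.] 0.79 [ 0.4115 -0.7546  0.02  ]
honey_jar_a scene [232. 222.] 0.74 [0.4702 0.1722 0.02  ]
lid scene 0.78 (228, 209) [221 203  14  13 157] [0.4695 0.1743 0.111 ]
lid scene 0.74 (282, 189) [ 256  171   57   46 1411] [0.6352 0.0544 0.111 ]
```

View pics/c8.png

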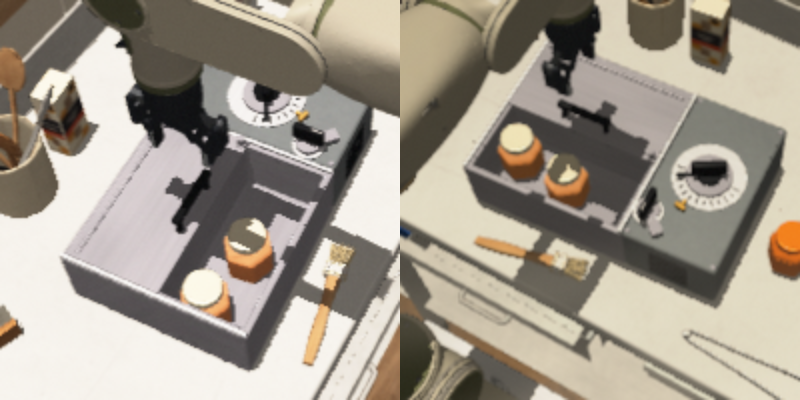

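Both jars stand upright in the chamber. The first has been nudged about 1 cm left, which is harmless. Closing the hatch.

Emit:
{"api": "arm_command", "payload": {
  "xyz": [
    [0,0,-20],
    [0,0,-30],
    [0,0,-30],
    [0,0,-25],
    [0,0,-18],
    [0,0,0]
  ],
  "angular": [
    [0,0,0],
    [0,0,0],
    [0,0,0],
    [0,0,0],
    [0,0,0],
    [0,0,0]
  ],
  "fingers": 110
}}

```text
time: 31.4
position: [0.5468, 0.0803, 0.1371]
orientation: [-0.002, 0.68, 0.734, -0.002]
force: [-1.5, -0.0, -1.2]
width: 0.0484
finger_force: 0.0
```

Emit:
{"api": "arm_command", "payload": {
  "xyz": [
    [0,0,0],
    [0,0,0],
    [0,0,0],
    [0,0,0],
    [0,0,0]
  ],
  "angular": [
    [0,0,0],
    [0,0,0],
    [0,0,0],
    [0,0,0],
    [0,0,0]
  ],
  "fingers": 255,
  "squeeze": 40
}}

```text
time: 31.9
position: [0.5504, 0.0804, 0.1423]
orientation: [0.001, 0.68, 0.734, 0.001]
force: [-1.5, 0.2, 6.2]
width: 0.0131
finger_force: 40.2
```

Emit:
{"api": "arm_command", "payload": {
  "xyz": [
    [-14,-1,0],
    [-14,-1,0],
    [-14,-1,0],
    [-14,-1,0],
    [-14,-1,0],
    [-14,-1,0],
    [-14,-1,0],
    [-14,-1,0],
    [-14,-1,0],
    [-12,-1,0],
    [0,0,0],
    [0,0,0]
  ],
  "angular": [
    [0,0,0],
    [0,0,0],
    [0,0,0],
    [0,0,0],
    [0,0,0],
    [0,0,0],
    [0,0,0],
    [0,0,0],
    [0,0,0],
    [0,0,0],
    [0,0,0],
    [0,0,0]
  ]
}}

```text
time: 33.1
position: [0.4124, 0.07, 0.1423]
orientation: [0.002, 0.68, 0.734, 0.001]
force: [-1.1, -2.5, 8.7]
width: 0.0131
finger_force: 43.1
```

Emit:
{"api": "arm_command", "payload": {
  "xyz": [
    [-1,0,0],
    [-1,0,0],
    [-1,0,0],
    [0,0,0],
    [0,0,0]
  ],
  "angular": [
    [0,0,0],
    [0,0,0],
    [0,0,0],
    [0,0,0],
    [0,0,0]
  ]
}}

```text
time: 33.6
position: [0.412, 0.07, 0.1423]
orientation: [0.003, 0.68, 0.733, 0.003]
force: [15.2, -2.1, -3.7]
width: 0.0134
finger_force: 41.4
```

Emit:
{"api": "arm_command", "payload": {
  "xyz": [
    [0,0,0],
    [0,0,0],
    [0,0,0]
  ],
  "angular": [
    [0,0,0],
    [0,0,0],
    [0,0,0]
  ],
  "fingers": 110
}}

```text
time: 33.9
position: [0.408, 0.0705, 0.1402]
orientation: [-0.0, 0.679, 0.734, -0.0]
force: [0.1, 0.3, -1.4]
width: 0.0486
finger_force: 0.0
```

Emit:
{"api": "arm_command", "payload": {
  "xyz": [
    [0,0,20],
    [0,0,30],
    [0,0,30],
    [0,0,30],
    [4.2,-15.6,0],
    [4.2,-15.6,0],
    [4.2,-15.6,0],
    [4.2,-15.6,0],
    [4.2,-15.6,0],
    [4.2,-15.6,0],
    [4.2,-15.6,0],
    [4.2,-15.6,0],
    [4.2,-15.6,0],
    [4.2,-15.6,0],
    [4.2,-15.6,0],
    [0,0,0],
    [0,0,0]
  ],
  "angular": [
    [0,0,0],
    [0,0,0],
    [0,0,0],
    [0,0,0],
    [0,0,8.18],
    [0,0,8.18],
    [0,0,8.18],
    [0,0,8.18],
    [0,0,8.18],
    [0,0,8.18],
    [0,0,8.18],
    [0,0,8.18],
    [0,0,8.18],
    [0,0,8.18],
    [0,0,8.18],
    [0,0,0],
    [0,0,0]
  ]
}}

```text
time: 35.6
position: [0.4541, -0.101, 0.25]
orientation: [-0.0, -0.036, 0.999, 0.0]
force: [-0.0, 0.2, -0.4]
width: 0.0487
finger_force: 0.0
```

```bash
python3 - <<'E'
from h import *
st(); w=shot('wrist','w9'); spots('wrist',Z,2)
E
```

```text
t 35.6 p [ 0.4541 -0.101   0.25  ] y-yaw 94.1 z [-0.0009  0.0006 -1.    ] w 0.048680385100699525 F [-0.0175  0.2047 -0.4076] j [-0.3294 -0.2482  1.8181  0.0003  1.5728 -1.9719]
hatch_grip wrist [595. 199.] 0.63 [0.4114 0.0737 0.157 ]
latch_grip wrist [322. 247.] 0.96 [ 0.457  -0.0994  0.158 ]
knob_grip wrist [321. 248.] 0.47 [ 0.4565 -0.1005  0.16  ]
knob_end wrist [270. 363.] 0.95 [ 0.549  -0.1307  0.16  ]
pointer_tip wrist [308. 331.] 0.6 [ 0.5333 -0.1046  0.14  ]
```

Over the latch, descend, grip and turn it home clockwise.

Emit:
{"api": "arm_command", "payload": {
  "xyz": [
    [1,-1,-20],
    [0,0,-30],
    [0,0,-30],
    [0,0,-20],
    [0,0,-8],
    [0,0,0]
  ],
  "angular": [
    [0,0,0],
    [0,0,0],
    [0,0,0],
    [0,0,0],
    [0,0,0],
    [0,0,0]
  ]
}}

```text
time: 36.55
position: [0.4546, -0.1018, 0.1413]
orientation: [-0.001, -0.038, 0.999, 0.0]
force: [-0.9, 0.9, -0.3]
width: 0.0484
finger_force: 0.0
```

Emit:
{"api": "arm_command", "payload": {
  "xyz": [
    [0,0,0],
    [0,0,0],
    [0,0,0],
    [0,0,0],
    [0,0,0]
  ],
  "angular": [
    [0,0,0],
    [0,0,0],
    [0,0,0],
    [0,0,0],
    [0,0,0]
  ],
  "fingers": 255
}}

```text
time: 37.05
position: [0.4564, -0.1007, 0.1441]
orientation: [0.001, -0.038, 0.999, 0.001]
force: [-2.5, 10.4, 7.8]
width: 0.0113
finger_force: 42.3
```

Emit:
{"api": "arm_command", "payload": {
  "xyz": [
    [0,0,0],
    [0,0,0],
    [0,0,0],
    [0,0,0],
    [0,0,0],
    [0,0,0],
    [0,0,0],
    [0,0,0],
    [0,0,0],
    [0,0,0],
    [0,0,0],
    [0,0,0],
    [0,0,0]
  ],
  "angular": [
    [0,0,-8.2],
    [0,0,-8.2],
    [0,0,-8.2],
    [0,0,-8.2],
    [0,0,-8.2],
    [0,0,-8.2],
    [0,0,-8.2],
    [0,0,-8.2],
    [0,0,-8.2],
    [0,0,-8.2],
    [0,0,-8.2],
    [0,0,0],
    [0,0,0]
  ]
}}

```text
time: 38.35
position: [0.4552, -0.1018, 0.1441]
orientation: [-0.0, 0.681, 0.732, 0.0]
force: [-8.5, 4.5, 11.3]
width: 0.0109
finger_force: 43.0
```

```bash
python3 - <<'E'
from h import *
s=st(); print(s['wrist_torque'])
E
```

```text
t 38.35 p [ 0.4552 -0.1018  0.1441] y-yaw 4.2 z [-0.0005  0.0005 -1.    ] w 0.010861354537864352 F [-8.4936  4.5284 11.2511] j [-0.3303 -0.1788  1.9535  0.0003  1.3675 -0.4031]
[0.6414 1.7207 0.0836]
```

Emit:
{"api": "arm_command", "payload": {
  "xyz": [
    [0,0,0],
    [0,0,0],
    [0,0,0]
  ],
  "angular": [
    [0,0,-1.5],
    [0,0,-1.5],
    [0,0,0]
  ]
}}

```text
time: 38.65
position: [0.4552, -0.1017, 0.1441]
orientation: [-0.0, 0.7, 0.715, -0.0]
force: [-8.5, 3.3, 10.9]
width: 0.0111
finger_force: 53.0
```

```bash
python3 - <<'E'
from h import *
s=st(); print(s['wrist_torque'])
E
```

```text
t 38.65 p [ 0.4552 -0.1017  0.1441] y-yaw 1.2 z [-0.0005  0.0004 -1.    ] w 0.011148248902002106 F [-8.4548  3.3385 10.9164] j [-0.33   -0.1788  1.9535  0.0002  1.3674 -0.3513]
[0.7391 1.6598 1.2071]
```

Emit:
{"api": "arm_command", "payload": {
  "xyz": [
    [0,0,0],
    [0,0,0],
    [0,0,0]
  ],
  "angular": [
    [0,0,0],
    [0,0,0],
    [0,0,0]
  ],
  "fingers": 110
}}

```text
time: 38.95
position: [0.4558, -0.1024, 0.1427]
orientation: [0.0, 0.7, 0.714, 0.0]
force: [-0.3, 0.0, -0.9]
width: 0.0485
finger_force: 0.0
```

Emit:
{"api": "arm_command", "payload": {
  "xyz": [
    [0,0,20],
    [0,0,40],
    [0,0,40],
    [0,0,40],
    [0,0,0],
    [0,0,0]
  ],
  "angular": [
    [0,0,0],
    [0,0,0],
    [0,0,0],
    [0,0,0],
    [0,0,0],
    [0,0,0]
  ]
}}

```text
time: 39.55
position: [0.4562, -0.1025, 0.2836]
orientation: [0.001, 0.7, 0.714, 0.001]
force: [0.3, 0.3, -0.8]
width: 0.0484
finger_force: 0.0
```

```bash
cat >> h.py <<'E'
A=np.radians(4.3); RM=np.array([[np.cos(A),-np.sin(A)],[np.sin(A),np.cos(A)]])
KN=np.array([.467,.073])+RM@np.array([.078,-.237])
def crop(c,name,ctr,h=60,sc=6):
    im=read_camera(c); p=proj(ctr,c)[0].astype(int); x,y=max(p[0]-h,0),max(p[1]-h,0)
    cv2.imwrite(f'pics/{name}.png',cv2.resize(im[y:y+2*h,x:x+2*h],None,fx=sc,fy=sc,interpolation=cv2.INTER_CUBIC)[:,:,::-1]); return x,y
def angs(c):
    for q in('pointer_tip','set_mark','knob_end','knob_grip'):
        z={'pointer_tip':.135,'set_mark':.135}.get(q,.160)
        for d in spotter.spot_point(q,c)[:2]:
            P=atz(d['at'],c,z)[:2]-KN; print(q,np.round(d['at']),round(d['p'],2),P,np.degrees(np.arctan2(P[1],P[0])).round(1))
E
python3 - <<'E'
from h import *
st(); print(KN); w=shot('wrist','w10'); angs('wrist'); print(proj([*KN,.135],'wrist'),proj([*KN,.16],'wrist'))
E
```

```text
t 39.55 p [ 0.4562 -0.1025  0.2836] y-yaw 1.2 z [ 0.0028 -0.001  -1.    ] w 0.048441236538182025 F [ 0.3163  0.3464 -0.7728] j [-0.3308 -0.2532  1.7617 -0.      1.6301 -0.351 ]
[ 0.5626 -0.1575]
pointer_tip [419. 225.] 0.65 [-0.0301  0.0549] 118.8
knob_end [442. 270.] 0.93 [-0.0166  0.0272] 121.5
knob_grip [455. 298.] 0.88 [-0.0031  0.0043] 125.8
[[448.3239 288.3476]] [[458.1901 302.6025]]
```

View pics/w10.png

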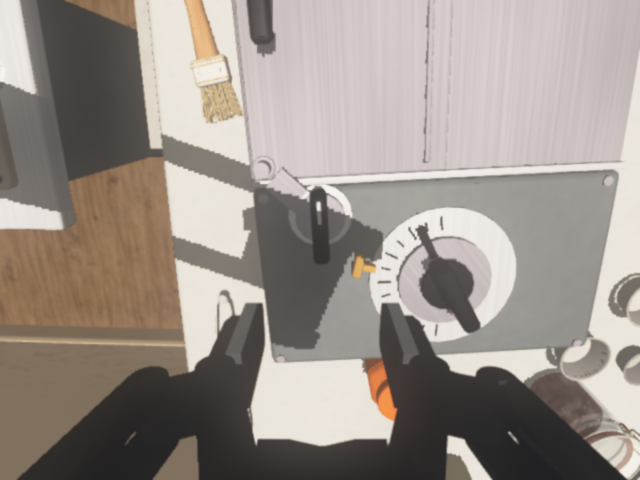

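The latch is home: the tongue is back behind the stud and it reached its stop at 1.2 N m. The brass mark is at (364,267), the pointer tip at (421,230) and the bar points at about 119°. Moving over the thermostat, lined up with its bar.

Emit:
{"api": "arm_command", "payload": {
  "xyz": [
    [21,-10.5,0],
    [21,-10.5,0],
    [21,-10.5,0],
    [21,-10.5,0],
    [21,-10.5,0],
    [0,0,0],
    [0,0,0]
  ],
  "angular": [
    [0,0,5.5],
    [0,0,5.5],
    [0,0,5.5],
    [0,0,5.5],
    [0,0,5.5],
    [0,0,0],
    [0,0,0]
  ]
}}

```text
time: 40.5
position: [0.5599, -0.1546, 0.2809]
orientation: [-0.001, 0.511, 0.86, -0.0]
force: [-0.9, -0.0, 0.2]
width: 0.0486
finger_force: 0.0
```

```bash
cat >> h.py <<'E'
def dial(name,c='wrist',z=.128):
    im=read_camera(c); hsv=cv2.cvtColor(im,cv2.COLOR_RGB2HSV); cv2.imwrite(f'pics/{name}.png',im[:,:,::-1])
    yy,xx=np.mgrid[0:480,0:640]; P=np.array([.5614,-.155]); p0=proj([*P,.13],c)[0]; near=np.hypot(xx-p0[0],yy-p0[1])<130
    br=near&(hsv[:,:,0]>12)&(hsv[:,:,0]<28)&(hsv[:,:,1]>110)&(hsv[:,:,2]>90)
    n,l,s_,ce=cv2.connectedComponentsWithStats(br.astype(np.uint8)); 
    for k in np.argsort(-s_[1:,4])[:2]+1: print('brass',s_[k],ce[k],atz(ce[k],c,z)[:2])
    return im
E
python3 - <<'E'
from h import *
KN=np.array([.5614,-.155])
st(); im=dial('w11'); angs('wrist')
p=proj([*KN,.13],'wrist')[0].astype(int); print(p)
x,y=max(p[0]-100,0),max(p[1]-100,0); cv2.imwrite('pics/c11.png',cv2.resize(im[y:y+200,x:x+200],(600,600),interpolation=cv2.INTER_CUBIC)[:,:,::-1]); print(x,y)
E
```

```text
t 40.5 p [ 0.5599 -0.1546  0.2809] y-yaw 28.6 z [-0.0025  0.001  -1.    ] w 0.04855982920140548 F [-0.897  -0.0286  0.156 ] j [-0.3576  0.0658  1.4674  0.0001  1.6111 -0.8561]
brass [236 165  10  11  70] [240.6571 170.4429] [ 0.4861 -0.1494]
pointer_tip [327. 150.] 0.6 [-0.0254  0.0542] 115.1
knob_end [322. 198.] 0.86 [-0.0134  0.0254] 117.9
knob_grip [326. 234.] 0.9 [0.0018 0.0026] 55.0
[321 220]
221 120
```

View pics/c11.png

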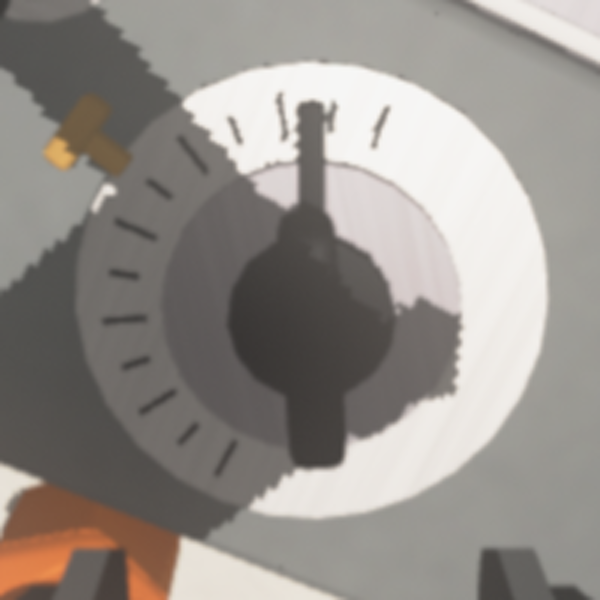

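Crop c11 (offset 221,120, scale 3): scale ring centred at (312,290), pointer tip at (311,103). The mark runs from (118,165) out to (75,130), so the pointer is about 56° above it. That was my last picture, so from here I use numbers only.

```bash
python3 - <<'E'
from h import *
f=lambda a,b:(221+a/3,120+b/3)
im=cv2.imread('pics/w11.png')
g=im.min(axis=2); 
for z in(.125,.130):
    print(z,'ring',atz(f(312,290),'wrist',z)[:2])
for z in(.130,.135,.14): print(z,'disc',atz(f(312,303),'wrist',z)[:2],'hub',atz(f(313,315),'wrist',z)[:2])
C=atz(f(312,290),'wrist',.126)[:2]
for n,a,zs in(('in',(124,168),(.126,.13,.135)),('out',(75,130),(.126,.13,.135)),('tip',(311,103),(.128,.132,.136))):
    for z in zs:
        P=atz(f(*a),'wrist',z)[:2]-C; print(n,z,np.hypot(*P).round(4),np.degrees(np.arctan2(P[1],P[0])).round(2))
E
```

```text
0.125 ring [ 0.5627 -0.1519]
0.13 ring [ 0.562  -0.1507]
0.13 disc [ 0.5637 -0.1539] hub [ 0.5656 -0.1567]
0.135 disc [ 0.563  -0.1526] hub [ 0.5648 -0.1554]
0.14 disc [ 0.5622 -0.1514] hub [ 0.564  -0.1541]
in 0.126 0.0596 174.69
in 0.13 0.0594 173.82
in 0.135 0.0593 172.72
out 0.126 0.0753 173.63
out 0.13 0.075 172.95
out 0.135 0.0746 172.09
tip 0.128 0.0502 119.06
tip 0.132 0.0507 119.09
tip 0.136 0.0511 119.12
```

Emit:
{"api": "arm_command", "payload": {
  "xyz": [
    [2,1,-20],
    [0,0,-30],
    [0,0,-30],
    [0,0,-30],
    [0,0,-20],
    [0,0,-6],
    [0,0,0]
  ],
  "angular": [
    [0,0,0],
    [0,0,0],
    [0,0,0],
    [0,0,0],
    [0,0,0],
    [0,0,0],
    [0,0,0]
  ]
}}

```text
time: 41.45
position: [0.5617, -0.1534, 0.1458]
orientation: [-0.001, 0.51, 0.86, -0.0]
force: [-0.8, -0.2, 0.6]
width: 0.0485
finger_force: 0.0
```

Emit:
{"api": "arm_command", "payload": {
  "xyz": [
    [0,0,0],
    [0,0,0],
    [0,0,0],
    [0,0,0],
    [0,0,0]
  ],
  "angular": [
    [0,0,0],
    [0,0,0],
    [0,0,0],
    [0,0,0],
    [0,0,0]
  ],
  "fingers": 255
}}

```text
time: 41.95
position: [0.5624, -0.1546, 0.1484]
orientation: [0.001, 0.51, 0.86, -0.001]
force: [-7.7, -1.7, 8.3]
width: 0.0131
finger_force: 40.2
```

```bash
python3 - <<'E'
from h import *
s=st(); print(s['wrist_torque'])
E
```

```text
t 41.95 p [ 0.5624 -0.1546  0.1484] y-yaw 28.6 z [ 0.0005 -0.0016 -1.    ] w 0.01311993239018911 F [-7.742  -1.7488  8.2911] j [-0.3553  0.1375  1.6336 -0.0013  1.3694 -0.855 ]
[-0.2287  1.2012  0.0132]
```

Emit:
{"api": "arm_command", "payload": {
  "xyz": [
    [0,0,0],
    [0,0,0],
    [0,0,0],
    [0,0,0],
    [0,0,0],
    [0,0,0],
    [0,0,0],
    [0,0,0],
    [0,0,0],
    [0,0,0],
    [0,0,0],
    [0,0,0],
    [0,0,0]
  ],
  "angular": [
    [0,0,7.9],
    [0,0,7.9],
    [0,0,7.9],
    [0,0,7.9],
    [0,0,7.9],
    [0,0,7.9],
    [0,0,7.9],
    [0,0,7.9],
    [0,0,7.9],
    [0,0,7.9],
    [0,0,7.9],
    [0,0,0],
    [0,0,0]
  ]
}}

```text
time: 43.25
position: [0.5618, -0.1556, 0.1484]
orientation: [-0.001, -0.221, 0.975, -0.001]
force: [-10.4, -6.0, 8.6]
width: 0.013
finger_force: 40.3
```

```bash
python3 - <<'E'
from h import *
s=st(); print(s['wrist_torque']); 
for c in('scene','side'): angs(c)
E
```

```text
t 43.25 p [ 0.5618 -0.1556  0.1484] y-yaw 115.5 z [-0.0005 -0.003  -1.    ] w 0.013005972932511187 F [-10.3699  -5.9837   8.6401] j [-0.3563  0.1374  1.6338 -0.0031  1.3698 -2.372 ]
[-0.7488  1.7237  0.0099]
pointer_tip [307. 227.] 0.96 [-0.0299  0.0514] 120.2
knob_end [316. 224.] 0.74 [-0.0172  0.0257] 123.7
knob_grip [326. 219.] 0.46 [0.0146 0.0023] 9.1
pointer_tip [303. 248.] 0.49 [-0.0271  0.0441] 121.5
knob_end [305. 237.] 0.62 [-0.0213  0.02  ] 136.8
knob_end [263. 288.] 0.34 [-0.0067  0.2407] 91.6
knob_grip [304. 229.] 0.56 [-0.0006 -0.0047] -97.3
```

```bash
python3 - <<'E'
from h import *
for c in('scene','side'): shot(c,c+'12'); angs(c)
E
```

```text
pointer_tip [320. 242.] 0.66 [-0.0566 -0.0145] -165.6
pointer_tip [243. 224.] 0.45 [-0.1281  0.2423] 117.9
knob_end [323. 234.] 0.53 [-0.0403 -0.014 ] -160.9
knob_grip [324. 224.] 0.41 [-0.0051  0.    ] 179.6
pointer_tip [317. 236.] 0.64 [-0.0423 -0.018 ] -156.9
knob_end [313. 233.] 0.55 [-0.0338 -0.0071] -168.1
knob_grip [306. 229.] 0.51 [-0.0065 -0.0112] -119.9
```

Emit:
{"api": "arm_command", "payload": {
  "xyz": [
    [0,0,0],
    [0,0,0],
    [0,0,0],
    [0,0,0],
    [0,0,0],
    [0,0,0],
    [0,0,0]
  ],
  "angular": [
    [0,0,-7.6],
    [0,0,-7.6],
    [0,0,-7.6],
    [0,0,-7.6],
    [0,0,-7.6],
    [0,0,0],
    [0,0,0]
  ]
}}

```text
time: 44.85
position: [0.5618, -0.1551, 0.1483]
orientation: [-0.0, 0.109, 0.994, -0.001]
force: [-10.8, -3.0, 10.0]
width: 0.0134
finger_force: 40.4
```

Emit:
{"api": "arm_command", "payload": {
  "xyz": [
    [0,0,0],
    [0,0,0],
    [0,0,0]
  ],
  "angular": [
    [0,0,0],
    [0,0,0],
    [0,0,0]
  ],
  "fingers": 110
}}

```text
time: 45.15
position: [0.5628, -0.1537, 0.1467]
orientation: [0.0, 0.108, 0.994, 0.0]
force: [0.1, 0.2, 0.5]
width: 0.0486
finger_force: 0.0
```

Emit:
{"api": "arm_command", "payload": {
  "xyz": [
    [0,0,20],
    [0,0,40],
    [0,0,40],
    [0,0,35],
    [0,0,0],
    [0,0,0]
  ],
  "angular": [
    [0,0,0],
    [0,0,0],
    [0,0,0],
    [0,0,0],
    [0,0,0],
    [0,0,0]
  ]
}}

```text
time: 45.75
position: [0.5632, -0.1538, 0.2826]
orientation: [0.001, 0.108, 0.994, -0.0]
force: [-0.8, 1.0, -0.1]
width: 0.0486
finger_force: 0.0
```

```bash
cat > pol.py <<'E'
from h import *
def rect(im,c,z,C,r=.09,s=.0005):
    n=int(2*r/s); j,i=np.meshgrid(np.arange(n),np.arange(n)); X=C[0]-r+j*s; Y=C[1]+r-i*s
    p=proj(np.c_[X.ravel(),Y.ravel(),np.full(X.size,z)],c).astype(np.float32).reshape(n,n,2)
    return cv2.remap(im,p[:,:,0],p[:,:,1],cv2.INTER_LINEAR),X-C[0],Y-C[1]
def run(name,C,c='wrist',zp=.131,zm=.128):
    im=read_camera(c); cv2.imwrite(f'pics/{name}.png',im[:,:,::-1])
    g,X,Y=rect(im,c,zm,C); h=cv2.cvtColor(g,cv2.COLOR_RGB2HSV); R=np.hypot(X,Y); T=np.degrees(np.arctan2(Y,X))%360
    m=(h[:,:,0]>10)&(h[:,:,0]<30)&(h[:,:,1]>110)&(R>.055)&(R<.085)&(T>150)&(T<200)
    n,l,s_,_=cv2.connectedComponentsWithStats(m.astype(np.uint8)); k=1+np.argmax(s_[1:,4]); q=l==k
    print('mark n',q.sum(),'r',np.percentile(R[q],[1,99]),'ang',np.degrees(np.arctan2(Y[q].mean(),X[q].mean()))%360, 'inner',T[q&(R<.066)].mean(),'outer',T[q&(R>.07)].mean())
    g,X,Y=rect(im,c,zp,C); v=g.max(axis=2).astype(float); R=np.hypot(X,Y); T=np.degrees(np.arctan2(Y,X))%360
    for a,b in((.033,.037),(.037,.041),(.041,.045),(.045,.049),(.049,.053)):
        q=(R>a)&(R<b)&(T>150)&(T<215); th=np.percentile(v[q],2)+25; d=q&(v<th); print('ptr r',a,'min',v[q].min(),'med',np.median(v[q]),'n',d.sum(),'ang',np.median(T[d]),'sd',T[d].std())
    # ring/disc circle centre: white ring via threshold
E
python3 - <<'E'
from pol import *
st(); C=np.array([.5622,-.1545]); run('w13',C); angs('wrist')
E
```

```text
t 45.75 p [ 0.5632 -0.1538  0.2826] y-yaw 77.6 z [ 0.0026 -0.0009 -1.    ] w 0.04856560633251523 F [-0.8102  0.96   -0.1144] j [-0.3545  0.068   1.462   0.0001  1.6088 -1.7085]
mark n 232 r [0.0728 0.0799] ang 173.91962299246939 inner nan outer 173.92259184963552
ptr r 0.033 min 58.0 med 94.0 n 120 ang 178.35157029470022 sd 3.556869559584149
ptr r 0.037 min 58.0 med 95.0 n 121 ang 178.492564241225 sd 3.2258538634613783
ptr r 0.041 min 58.0 med 110.0 n 112 ang 178.3361157657683 sd 2.6987574116784994
ptr r 0.045 min 58.0 med 110.0 n 149 ang 180.0 sd 11.464867257923002
ptr r 0.049 min 58.0 med 110.0 n 205 ang 180.56726640985792 sd 12.616984087718523
pointer_tip [306. 148.] 0.68 [-0.0582  0.0054] 174.7
knob_end [318. 192.] 0.88 [-0.0297  0.009 ] 163.1
knob_grip [323. 231.] 0.7 [-0.0008  0.0058] 98.2pol.py:11: RuntimeWarning: Mean of empty slice.
  print('mark n',q.sum(),'r',np.percentile(R[q],[1,99]),'ang',np.degrees(np.arctan2(Y[q].mean(),X[q].mean()))%360, 'inner',T[q&(R<.066)].mean(),'outer',T[q&(R>.07)].mean())
  ret = ret.dtype.type(ret / rcount)
```

```bash
python3 - <<'E'
from pol import *
im=cv2.imread('pics/w13.png')[:,:,::-1].copy(); C=np.array([.5622,-.1545])
for z in(.126,.130):
    g,X,Y=rect(im,'wrist',z,C); h=cv2.cvtColor(g,cv2.COLOR_RGB2HSV); R=np.hypot(X,Y); T=np.degrees(np.arctan2(Y,X))%360
    m=(h[:,:,0]>8)&(h[:,:,0]<32)&(h[:,:,1]>75)&(R>.055)&(R<.088)&(T>155)&(T<192)
    for a in np.arange(.056,.086,.003):
        q=m&(R>=a)&(R<a+.003); print(z,a.round(3),q.sum(),T[q].min().round(1) if q.any() else '',T[q].max().round(1) if q.any() else '',np.median(T[q]).round(2) if q.any() else '', np.median(h[q][:,2]) if q.any() else '')
# disc/ring centres by radial edge: white ring outer edge fit
z=.125; g,X,Y=rect(im,'wrist',z,C,.085); v=cv2.GaussianBlur(g.max(axis=2).astype(np.float32),(5,5),1)
E
```

```text
0.126 0.056 0    
0.126 0.059 0    
0.126 0.062 46 167.8 172.0 169.98 110.0
0.126 0.065 65 167.7 172.2 169.97 111.0
0.126 0.068 64 167.7 172.1 169.88 111.5
0.126 0.071 83 165.1 175.7 170.27 112.0
0.126 0.074 226 162.8 177.4 170.13 111.0
0.126 0.077 237 163.1 177.4 170.18 120.0
0.126 0.08 100 163.4 176.8 170.92 128.0
0.126 0.083 0    
0.13 0.056 0    
0.13 0.059 0    
0.13 0.062 40 167.8 172.0 169.98 110.0
0.13 0.065 65 167.6 172.2 169.89 111.0
0.13 0.068 63 167.7 172.0 169.85 111.0
0.13 0.071 77 167.1 175.3 170.15 111.0
0.13 0.074 218 162.8 177.0 170.07 111.0
0.13 0.077 233 163.1 177.1 170.06 118.0
0.13 0.08 101 163.4 176.8 170.71 127.0
0.13 0.083 0
```

The set mark's stem lies at 170.0° and the pointer at 178.4°, so there are 8.4° left to turn clockwise. I'll regrip, turn 7.6° and check.

Emit:
{"api": "arm_command", "payload": {
  "xyz": [
    [-1,-1,-20],
    [0,0,-40],
    [0,0,-40],
    [0,0,-27],
    [0,0,-8],
    [0,0,0]
  ],
  "angular": [
    [0,0,0],
    [0,0,0],
    [0,0,0],
    [0,0,0],
    [0,0,0],
    [0,0,0]
  ]
}}

```text
time: 46.6
position: [0.5601, -0.1543, 0.1444]
orientation: [-0.002, 0.108, 0.994, 0.0]
force: [0.3, -0.1, 0.1]
width: 0.0488
finger_force: 0.0
```

Emit:
{"api": "arm_command", "payload": {
  "xyz": [
    [0,0,0],
    [0,0,0],
    [0,0,0],
    [0,0,0],
    [0,0,0]
  ],
  "angular": [
    [0,0,0],
    [0,0,0],
    [0,0,0],
    [0,0,0],
    [0,0,0]
  ],
  "fingers": 255
}}

```text
time: 47.1
position: [0.5627, -0.1555, 0.1487]
orientation: [0.002, 0.108, 0.994, -0.001]
force: [-1.3, -2.4, 6.0]
width: 0.0131
finger_force: 41.5
```

Emit:
{"api": "arm_command", "payload": {
  "xyz": [
    [0,0,0],
    [0,0,0],
    [0,0,0],
    [0,0,0],
    [0,0,0],
    [0,0,0]
  ],
  "angular": [
    [0,0,-2],
    [0,0,-2],
    [0,0,-2],
    [0,0,-1.6],
    [0,0,0],
    [0,0,0]
  ]
}}

```text
time: 47.7
position: [0.5628, -0.1555, 0.1488]
orientation: [0.002, 0.174, 0.985, -0.001]
force: [-0.9, -1.3, 6.7]
width: 0.0135
finger_force: 41.6
```

Emit:
{"api": "arm_command", "payload": {
  "xyz": [
    [0,0,0],
    [0,0,0],
    [0,0,0]
  ],
  "angular": [
    [0,0,0],
    [0,0,0],
    [0,0,0]
  ],
  "fingers": 110
}}

```text
time: 48.0
position: [0.5613, -0.1546, 0.1462]
orientation: [-0.0, 0.174, 0.985, 0.0]
force: [-0.1, 0.7, 0.2]
width: 0.0483
finger_force: 0.0
```

Emit:
{"api": "arm_command", "payload": {
  "xyz": [
    [0,0,20],
    [0,0,40],
    [0,0,40],
    [0,0,35],
    [0,0,0],
    [0,0,0]
  ],
  "angular": [
    [0,0,0],
    [0,0,0],
    [0,0,0],
    [0,0,0],
    [0,0,0],
    [0,0,0]
  ]
}}

```text
time: 48.6
position: [0.562, -0.1548, 0.2823]
orientation: [0.001, 0.174, 0.985, -0.0]
force: [0.5, -0.4, -0.6]
width: 0.0489
finger_force: 0.0
```

```bash
cat >> pol.py <<'E'
def meas(name,C):
    im=read_camera('wrist'); cv2.imwrite(f'pics/{name}.png',im[:,:,::-1])
    g,X,Y=rect(im,'wrist',.128,C); h=cv2.cvtColor(g,cv2.COLOR_RGB2HSV); R=np.hypot(X,Y); T=np.degrees(np.arctan2(Y,X))%360
    m=(h[:,:,0]>8)&(h[:,:,0]<32)&(h[:,:,1]>75)&(T>155)&(T<192)
    for a in (.062,.065,.068,.074,.077): q=m&(R>=a)&(R<a+.003); print('mark',a,q.sum(),np.median(T[q]).round(2),T[q].min().round(1),T[q].max().round(1))
    for z in (.128,.132):
        g,X,Y=rect(im,'wrist',z,C); v=g.max(axis=2).astype(float); R=np.hypot(X,Y); T=np.degrees(np.arctan2(Y,X))%360
        for a in(.031,.034,.037,.040,.043,.046,.049,.052):
            q=(R>a)&(R<a+.003)&(T>155)&(T<188); d=q&(v<75); print('ptr',z,a,d.sum(),np.median(T[d]).round(2) if d.any() else '',T[d].std().round(1) if d.any() else '')
E
python3 - <<'E'
from pol import *
st(); meas('w14',np.array([.5622,-.1545])); angs('wrist')
E
```

```text
t 48.6 p [ 0.562  -0.1548  0.2823] y-yaw 70.0 z [ 0.0021 -0.0007 -1.    ] w 0.04894414405334688 F [ 0.5077 -0.4348 -0.6118] j [-0.3569  0.0662  1.4644  0.0001  1.6088 -1.5781]
mark 0.062 62 170.21 167.9 172.4
mark 0.065 66 170.08 167.8 172.3
mark 0.068 66 170.03 167.8 172.3
mark 0.074 235 170.28 162.9 177.7
mark 0.077 231 170.29 163.1 177.4
ptr 0.128 0.031 75 172.0 3.2
ptr 0.128 0.034 75 171.87 2.9
ptr 0.128 0.037 73 171.87 2.6
ptr 0.128 0.04 70 171.72 2.3
ptr 0.128 0.043 70 171.64 2.2
ptr 0.128 0.046 69 171.62 2.0
ptr 0.128 0.049 70 171.59 1.9
ptr 0.128 0.052 55 171.5 2.9
ptr 0.132 0.031 72 171.63 3.1
ptr 0.132 0.034 73 171.43 2.8
ptr 0.132 0.037 73 171.54 2.6
ptr 0.132 0.04 71 171.3 2.3
ptr 0.132 0.043 69 171.4 2.2
ptr 0.132 0.046 67 171.35 2.0
ptr 0.132 0.049 70 171.43 2.3
ptr 0.132 0.052 62 171.21 2.2
pointer_tip [307. 148.] 0.8 [-0.0581  0.0133] 167.1
knob_end [324. 195.] 0.75 [-0.0267  0.0145] 151.6
knob_grip [322. 236.] 0.73 [0.0017 0.0027] 58.7
```

1.3° left (pointer 171.4°, mark 170.1°); one small final turn.

Emit:
{"api": "arm_command", "payload": {
  "xyz": [
    [0,0,-20],
    [0,0,-40],
    [0,0,-40],
    [0,0,-27],
    [0,0,-8],
    [0,0,0]
  ],
  "angular": [
    [0,0,0],
    [0,0,0],
    [0,0,0],
    [0,0,0],
    [0,0,0],
    [0,0,0]
  ]
}}

```text
time: 49.45
position: [0.5601, -0.1542, 0.1444]
orientation: [-0.002, 0.174, 0.985, 0.0]
force: [-0.5, 0.0, 0.4]
width: 0.0485
finger_force: 0.0
```

Emit:
{"api": "arm_command", "payload": {
  "xyz": [
    [0,0,0],
    [0,0,0],
    [0,0,0],
    [0,0,0],
    [0,0,0]
  ],
  "angular": [
    [0,0,0],
    [0,0,0],
    [0,0,0],
    [0,0,0],
    [0,0,0]
  ],
  "fingers": 255
}}

```text
time: 49.95
position: [0.5627, -0.1555, 0.1488]
orientation: [0.002, 0.174, 0.985, -0.001]
force: [-1.3, -1.4, 7.1]
width: 0.0132
finger_force: 41.4
```

Emit:
{"api": "arm_command", "payload": {
  "xyz": [
    [0,0,0],
    [0,0,0],
    [0,0,0],
    [0,0,0]
  ],
  "angular": [
    [0,0,-0.8],
    [0,0,-0.8],
    [0,0,0],
    [0,0,0]
  ]
}}

```text
time: 50.35
position: [0.5627, -0.1555, 0.1487]
orientation: [0.002, 0.188, 0.982, -0.001]
force: [-0.6, -0.6, 6.4]
width: 0.0131
finger_force: 41.5
```

Emit:
{"api": "arm_command", "payload": {
  "xyz": [
    [0,0,0],
    [0,0,0],
    [0,0,0]
  ],
  "angular": [
    [0,0,0],
    [0,0,0],
    [0,0,0]
  ],
  "fingers": 110
}}

```text
time: 50.65
position: [0.5614, -0.1546, 0.1463]
orientation: [-0.0, 0.188, 0.982, 0.0]
force: [0.3, -0.4, -0.3]
width: 0.0488
finger_force: 0.0
```

Emit:
{"api": "arm_command", "payload": {
  "xyz": [
    [0,0,20],
    [0,0,40],
    [0,0,40],
    [0,0,35],
    [0,0,0],
    [0,0,0]
  ],
  "angular": [
    [0,0,0],
    [0,0,0],
    [0,0,0],
    [0,0,0],
    [0,0,0],
    [0,0,0]
  ]
}}

```text
time: 51.25
position: [0.562, -0.1548, 0.2823]
orientation: [0.001, 0.188, 0.982, -0.0]
force: [0.5, 0.8, 0.2]
width: 0.0485
finger_force: 0.0
```

```bash
python3 - <<'E'
from pol import *
st(); meas('w15',np.array([.5622,-.1545])); spots('wrist',dict(latch_grip=.158,hatch_grip=.157))
im=cv2.imread('pics/w15.png')[:,:,::-1].copy()
# bar direction at its far half (top plane .171)
C=np.array([.5622,-.1545]); g,X,Y=rect(im,'wrist',.171,C); v=g.max(axis=2); R=np.hypot(X,Y); T=np.degrees(np.arctan2(Y,X))%360
for a in(.02,.023,.026):
    for lo in (130,310):
        q=(R>a)&(R<a+.003)&(T>lo)&(T<lo+60)&(v<60); print('bar',a,lo,q.sum(),np.median(T[q]) if q.any() else '')
for c in('scene','side'): shot(c,c+'15'); spots(c,dict(honey_jar_a=0,hatch_grip=.157,latch_grip=.158),4)
E
```

```text
t 51.25 p [ 0.562  -0.1548  0.2823] y-yaw 68.4 z [ 0.0021 -0.0007 -1.    ] w 0.048514152073270214 F [0.4752 0.8061 0.1732] j [-0.3569  0.0662  1.4643  0.0001  1.6088 -1.5501]
mark 0.062 64 170.13 167.7 172.4
mark 0.065 68 170.08 167.7 172.5
mark 0.068 67 170.06 167.8 172.4
mark 0.074 235 170.35 162.9 177.7
mark 0.077 234 170.27 163.1 177.4
ptr 0.128 0.031 72 170.47 3.1
ptr 0.128 0.034 73 170.41 2.8
ptr 0.128 0.037 71 170.42 2.6
ptr 0.128 0.04 70 170.25 2.3
ptr 0.128 0.043 68 170.16 2.1
ptr 0.128 0.046 70 170.29 3.3
ptr 0.128 0.049 71 170.16 2.4
ptr 0.128 0.052 57 170.27 3.4
ptr 0.132 0.031 72 170.02 3.1
ptr 0.132 0.034 72 170.06 2.8
ptr 0.132 0.037 70 169.97 2.5
ptr 0.132 0.04 70 169.82 2.3
ptr 0.132 0.043 67 169.81 2.1
ptr 0.132 0.046 69 170.03 2.9
ptr 0.132 0.049 69 169.99 2.4
ptr 0.132 0.052 68 169.98 3.6
latch_grip wrist [340.  53.] 0.94 [ 0.4557 -0.0994  0.158 ]
bar 0.02 130 29 186.7889745744388
bar 0.02 310 0 
bar 0.023 130 47 185.5993393365206
bar 0.023 310 0 
bar 0.026 130 37 184.23639479905884
bar 0.026 310 0 
honey_jar_a scene [363. 269.] 0.89 [ 0.5483 -0.3224  0.    ]
honey_jar_a scene [465. 360.] 0.76 [ 0.4266 -0.7481  0.    ]
honey_jar_a scene [311. 241.] 0.51 [ 0.5548 -0.1066  0.    ]
hatch_grip scene [245. 226.] 0.85 [0.4246 0.0659 0.157 ]
hatch_grip scene [256. 242.] 0.54 [0.3897 0.0021 0.157 ]
latch_grip scene [292. 238.] 0.65 [ 0.4638 -0.092   0.158 ]
honey_jar_a side [327. 228.] 0.71 [ 0.5589 -0.3174  0.    ]
hatch_grip side [304. 309.] 0.63 [0.4165 0.0848 0.157 ]
latch_grip side [321. 254.] 0.54 [ 0.4659 -0.1058  0.158 ]
```

The pointer is at 170.0° and the mark at 170.1°. The bar sits at 158.4°, so it leads the pointer by the full 11.5° of play on the clockwise side. The hatch is shut, the latch is home, and the robot is clear.

```bash
python3 -c "
from h import *
print(r.hand_in())"
```

```text
the job is handed in; nothing more can be done
None
```

I handed the job in at about 51 s: both honey jars present are upright in the chamber, the hatch is shut and latched, and the thermostat came up clockwise to the set mark with the play taken up; no verdict came back.

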